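# Repack the vehicle-check case

## Task

Repack the vehicle-check case on the dispatch desk: put the breath tester and the tyre pressure gauge from the desk into their own cut-outs in the foam, the way round that fits, and press both of them, and also the work lamp that someone left sticking up out of its cut-out, fully home onto the bottom of their pockets. Leave everything else on the desk where it is.

Things in the scene. Friction and masses are not known exactly. Their poses are not given: they have to be found in the camera images.
- case: black open carry case, 200 (x) x 300 (y) mm, fixed, rim 41 mm high, filled with dark grey foam (top 38 mm above the desk). Origin under its centre; x points away from the robot to the lid, which lies folded open (x 112 to 312, y +-150, 31 mm high); a handle lies on the near side (to x = -132, 24 mm high). Pockets from -y to +y: gauge, tester, lamp, about 36 mm apart. An item that is home has its x along the case's x.
- pocket_tester (a point): point on the tester pocket's light grey floor (14 mm above the desk, 24 mm below the foam's top) where the tester's origin lies when home: case frame (-10, -8, 14 mm), axes of the case. Each pocket is its item's outline plus 1.5 mm all round, with straight walls (no chamfer) and, for tester and lamp, a shallow finger notch on either side.
- pocket_gauge (a point): point on the gauge pocket's floor where the gauge's origin lies when home: case frame (2, -100, 14 mm), axes of the case. The foam grips: in any pocket an item just laid in stops with its underside 8 mm below the foam's top, 16 mm proud; a steady downward push of about 6 to 10 N near its middle slides it the rest of the way to the floor, and it stays wherever it is left.
- pocket_lamp (a point): point on the lamp pocket's floor where the lamp's origin lies when home: case frame (-11, 72, 14 mm), axes of the case. At the start the lamp stands 16 mm above this.
- tester: handheld breath tester lying face up on the desk: off-white box 118 (x) x 54 (y) x 34 mm high with a dark display and a round button on its flat top, and a white mouthpiece holder 20 mm long, 24 mm wide, 26 mm high on its +x end, off to one side (y 1 to 25 mm). Origin under the centre of the 118 x 54 box, z up. About 0.18 kg. When home its top stands 10 mm above the foam.
- gauge: tyre pressure gauge lying face up on the desk: round dial in a black rubber boot, 58 mm diameter, 34 mm high, centred at x = +43 mm, y = 0; a steel stem 14 mm thick from it towards -x (10 to 24 mm above its underside), ending in a steel chuck block 20 (x -72 to -52 mm) x 34 (y -8 to +26 mm) x 28 mm high. Origin on the underside midway along its 144 mm length, z up. About 0.22 kg, centre of mass near x = +25 mm. When home the dial's top stands 10 mm above the foam.
- lamp: angle-head work lamp lying in its pocket, 16 mm proud: grip 105 mm long (x -62 to +43), 34 mm wide (y -17 to +17), 34 mm high, and a head at its +x end (x 40 to 84, y -17 to +45, 40 mm high). Origin on the underside on the grip's axis, z up. About 0.22 kg. Press it on the grip's top near x = +10 mm.
- screen: bystander: small clear acrylic counter screen with white edging, standing between the loose items and the case, 200 mm long (its x), 4 mm thick (its y), 158 mm high, on two feet 44 mm deep; origin under its centre. 0.8 kg, not fastened.
- pen_pot: bystander: teal pot of pens, 76 mm diameter, 95 mm high, pens up to 155 mm high; origin under its centre
- stapler: bystander: black stapler 130 (x) x 34 x 52 mm high; origin under its centre
- stamp: bystander: wooden rubber stamp lying beside the tester, 78 mm long (its x, from -39 to +39), 26 mm wide, 30 mm high; origin under its centre
- carton: bystander: small white carton beside the gauge's dial, 60 (x) x 44 (y) x 42 mm high; origin under its centre
- tub: bystander: clear tub of white mouthpieces with a white lid, 71 mm diameter, 68 mm high; origin under its centre

How it is judged:
At the end, for the whole second after the job is handed in: Tester, gauge and lamp each at rest in their own pocket, underside within 4 mm of the pocket floor, within 5 mm of its place sideways, turned within 0.08 rad of the case's direction and tilted less than 0.06 rad (z of tester in the frame of pocket_tester below 0.004 m and horizontal distance between tester and pocket_tester below 0.005 m and angle between the x axis of each of tester, gauge, lamp and the x axis of case, either way round below 0.08 rad and angle between each of tester, gauge, lamp's own z axis and vertical below 0.06 rad and linear speed of each of tester, gauge, lamp below 0.02 m/s and z of gauge in the frame of pocket_gauge below 0.004 m and horizontal distance between gauge and pocket_gauge below 0.005 m and z of lamp in the frame of pocket_lamp below 0.004 m and horizontal distance between lamp and pocket_lamp below 0.005 m); the robot touches nothing.
It fails at once if a bystander (screen, pen pot, stapler, stamp, carton or tub) is moved by more than 20 mm (distance of any of screen, pen_pot, stapler, stamp, carton, tub from where it was at the start of the episode above 0.02 m).
It also fails if it takes over 67 s, if anything falls off the work surface, if the arm or the gripper's body presses on something with over 40 N, if the wrist force passes 120 N, or if a joint passes its speed limit or range.

## Robot

A 6-joint arm with a two-finger parallel gripper is mounted at the origin on the work surface. World frame = base frame: x ahead of the robot, y to its left, z up, the work surface at z = 0. Lengths are in m, angles in rad, forces in N, time in s.
With the tool pointing down it reaches from about 0.25 to 0.775 m from the base axis. Payload 4 kg.
Tool frame: the origin (TCP) lies at the very end of the fingers, on their centre line; the grasp point (between the pads) lies env.pinch_z behind it (env.pinch_z is the distance from the TCP to the grasp point, in m); z points along the fingers, x is the direction in which the jaws open and shut, and the axes are right-handed (so a half turn about z gives the same grasp; the last joint's range is limited). The gripper opens to 94 mm and grips with 3 to 60 N. Pads are 16 mm wide; open, the fingers measure 119 mm over their backs; the gripper's body (75 mm by 177 mm) begins 78 mm behind the grasp point.
Start: joints at [-1.276, 0.087, 1.371, -0, 1.684, -0.103], TCP at [0.213, -0.507, 0.206] pointing down, gripper open.
Joint ranges: [-3.1, 3.1], [-0.76, 2.03], [0.27, 2.55], [-1.08, 4.22], [0.17, 2.65], [-2.57, 2.57]. Speed limits (rad/s): [2.79, 2.79, 3.14, 3.14, 3.14, 3.14].

## Interface

Orientations are given as a rotation vector (axis times angle).
In Python, from bench import status, cams, env, finder gives the robot as it stands.
- The arm moves only by the tool move_arm, never from a script. Its arguments are lists of equal length, an entry for each row: "delta_pos": the shift along the tool's x, y, z in cm, a list of three; "spin": the turn about the tool's z in degrees; "gripper": the closure in counts, from 0 (fully open) to 255 (shut). In form: {"delta_pos": [[x, y, z], ...], "spin": [spin, ...], "gripper": [gripper, ...]}. A call has 1 to 12 rows; each row shifts and turns the commanded pose from where the row before left it, along the tool's axes as they then stand; what a row does not reach is not made up. A row lasts 1/10 s, in which the tool goes at most 50 mm and 8.59 degrees, less where a joint would pass 70% of its speed; a pose out of reach is approached as far as the arm can. A call with a gripper value outside its range is refused whole. The fingers move at their own pace and stop on an object; "newtons" is the grip in N (left out, the last holds). Time passes only in rows, so rows that do not move let the fingers close. It gives the time, the measured TCP pose, the force and the opening at its end, in the units of the state.
- status.get_state(): the state, without advancing time (a new reading comes with each control period).
- cams.get_image(name): name is "side" or "top" or "wrist"; returns a dict with "frame" (384x512x3 uint8, blue, green, red), "camera_matrix" (3x3 intrinsics, pixels), "rvec" (rotation vector, rad) and "tvec" (3), from world to camera coordinates, as OpenCV has them; the wrist camera has in their place "tool_from_camera" (4x4, takes a point from camera to tool coordinates, whose origin is the TCP and whose axes are the tool frame's). Camera axes: x right, y down, z forward; pixel columns grow to the right and rows downward; lengths in m; the calibration is good to about 2 mm. A picture is of the moment at which its call begins: read the wrist's pose just before it. There is no depth.
- env.close_job(): hands the job in, once; it reports no verdict.
Trained networks look in the newest picture that a camera, given by its name, has taken for a name from the list of things; names that differ only in an ending like _2 or _b are one class to them, and where a whole thing is asked for, a point or a joint stands for the part that bears it (a point fixed in the world has none). Each returns a list of dicts, best first, with "confidence" (0 to 1); they miss things now and then, are a little off and sometimes report something else, mostly with a low value. They report only what shows in the picture. A call takes as long as a camera call.
- finder.find_in(camera, label): "position" ([x, y, z] in m, in world coordinates, good to about 4 mm: the middle of the surface that is visible of it).
- finder.outline_of(camera, label): "pixels" (384x512 bool, what is visible of it).
The state is a dict: "t": time; "joints": joint angles; "qvel": joint speeds; "tau": joint torques, N m; "eef_pos": TCP position; "ee_rot": TCP orientation; "ft_force": force on the tool from outside, world axes, zero at the start; "moment": the same for the moment, N m; "finger_gap": finger opening in m.
Only numpy, scipy, OpenCV 4.12 (cv2) and the standard library are available. Lean on these libraries where they do the work, as an engineer would, in place of code of your own. Each camera call takes 0.05 s, during which the arm holds its last target.

## Working session

There is one attempt and no reset: what is moved stays moved. The work goes in short steps, Python scripts to look and compute and a tool call to move; the robot and the scene stay as the last step left them, time stands still between calls to the robot, and variables do not carry over. Pictures are saved under pics/ and viewed, and the job is handed in when it is done.

Besides the shell and the picture viewer there is one more tool, called after "Request:" in YAML: its name, and indented under it one key for each argument. move_arm: Moves the arm, as the interface text tells. Its arguments: {"type":"object","properties":{"delta_pos":{"type":"array"},"spin":{"type":"array"},"gripper":{"type":"array"},"newtons":{"type":"number"}},"required":["delta_pos","spin","gripper"]}

```bash
ls; mkdir -p pics; cat > h.py <<'E'
from bench import status, cams, env, finder
import numpy as np, cv2
def snap(n,f,scale=1.5):
    im=cams.get_image(n); cv2.imwrite('pics/'+f,cv2.resize(im['frame'],None,fx=scale,fy=scale)); return im
E
python3 - <<'E'
from h import *
s=status.get_state(); print({k:np.round(v,3) for k,v in s.items()}, env.pinch_z)
for n in ['top','side','wrist']:
    im=snap(n,n+'0.png'); print(n,[np.round(im[k],3).tolist() for k in im if k!='frame'])
E
```

```text
pics
{'t': np.float64(0.0), 'joints': array([-1.276,  0.088,  1.372, -0.   ,  1.684, -0.103]), 'qvel': array([-0.   , -0.001,  0.   , -0.001, -0.001,  0.001]), 'tau': array([-0.0000e+00, -3.4018e+01, -3.0243e+01,  7.2000e-02,  3.3000e-02,
       -0.0000e+00]), 'eef_pos': array([ 0.213, -0.507,  0.204]), 'ee_rot': array([-2.615,  1.738,  0.003]), 'ft_force': array([ 0.224, -0.361,  0.467]), 'moment': array([ 0.002,  0.01 , -0.019]), 'finger_gap': np.float64(0.094)} 0.0188
top [[[355.692, 0.0, 257.273], [0.0, 355.692, 194.488], [0.0, 0.0, 1.0]], [2.19, -2.15, 0.044], [-0.031, 0.573, 0.868]]
side [[[472.579, 0.0, 256.207], [0.0, 472.579, 190.896], [0.0, 0.0, 1.0]], [0.006, -2.769, 1.464], [0.574, 0.072, 1.404]]
wrist [[[319.731, 0.0, 251.678], [0.0, 319.731, 186.122], [0.0, 0.0, 1.0]], [[1.0, -0.0, -0.0, -0.0], [0.0, 0.958, 0.287, -0.084], [0.0, -0.287, 0.958, -0.179], [0.0, 0.0, 0.0, 1.0]]]
```

View pics/top0.png

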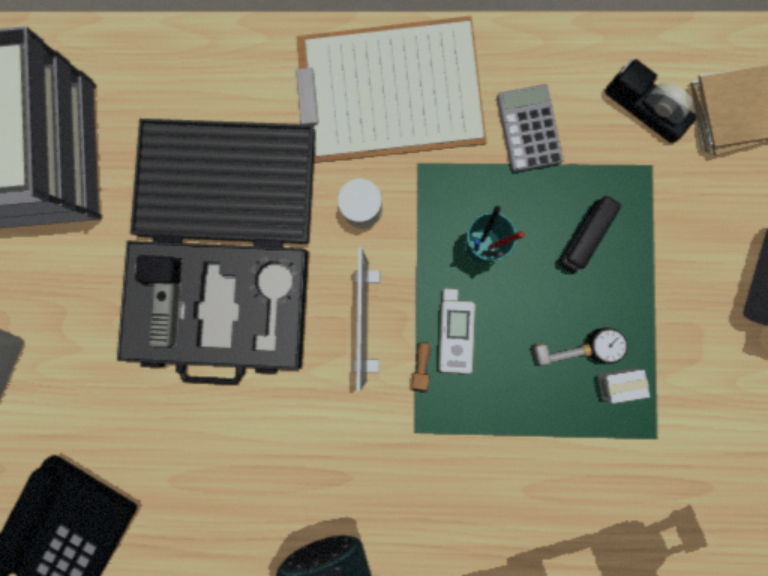

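View pics/side0.png

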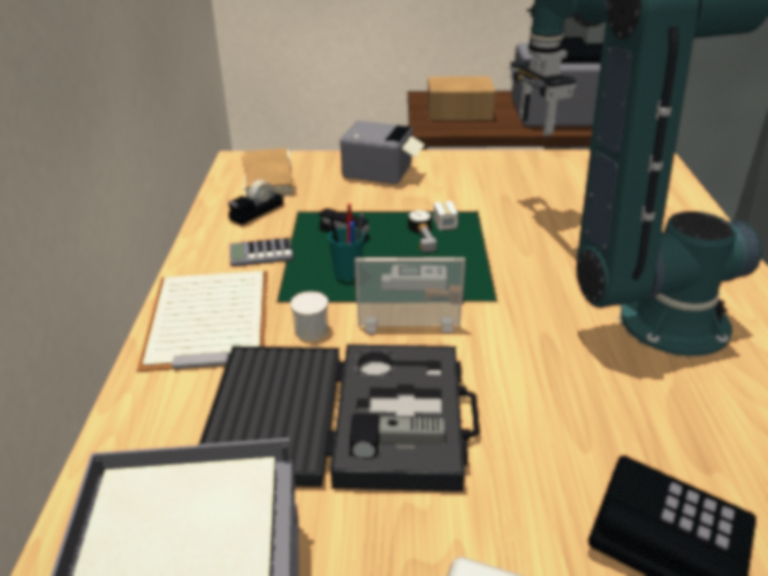

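View pics/wrist0.png

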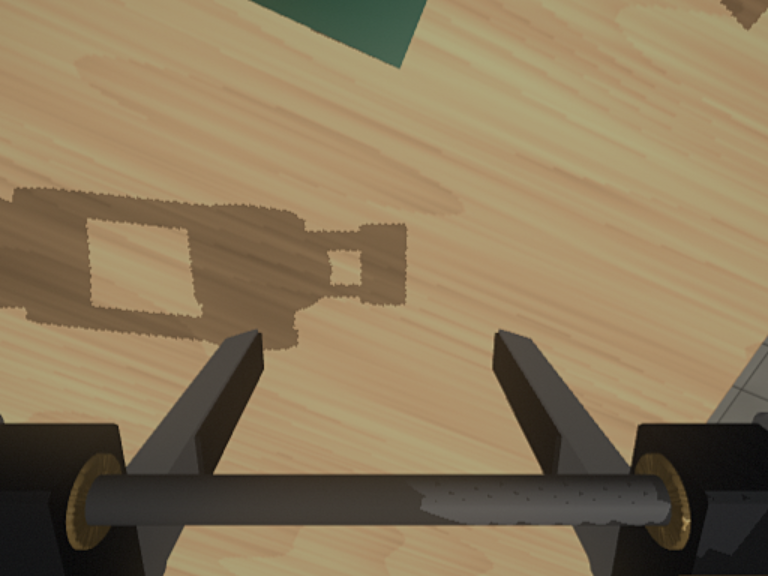

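```bash
cat >> h.py <<'E'
def box(x0,x1,y0,y1,z0,z1): return np.array([[x,y,z] for x in(x0,x1) for y in(y0,y1) for z in(z0,z1)])/1000
def cyl(cx,cy,r,z0,z1): return np.array([[cx+r*np.cos(a),cy+r*np.sin(a),z] for a in np.linspace(0,2*np.pi,32) for z in(z0,z1)])/1000
M={'tester':[box(-59,59,-27,27,0,34),box(59,79,1,25,0,26)],
'gauge':[cyl(43,0,29,0,34),box(-60,20,-7,7,10,24),box(-72,-52,-8,26,0,28)],
'lamp':[box(-62,43,-17,17,0,34),box(40,84,-17,45,0,40)],
'stamp':[box(-39,39,-13,13,0,30)],'carton':[box(-30,30,-22,22,0,42)],'stapler':[box(-65,65,-17,17,0,52)],
'case':[box(-100,100,-150,150,0,41)],'screen':[box(-100,100,-2,2,0,158)],'tub':[cyl(0,0,35.5,0,68)],'pen_pot':[cyl(0,0,38,0,95)]}
def campose(im,state=None):
    if 'rvec' in im: return cv2.Rodrigues(np.array(im['rvec'],float))[0],np.array(im['tvec'],float).ravel()
    R=cv2.Rodrigues(np.array(state['ee_rot'],float))[0]; T=np.eye(4);T[:3,:3]=R;T[:3,3]=state['eef_pos']
    W=np.linalg.inv(T@np.array(im['tool_from_camera'])); return W[:3,:3],W[:3,3]
def proj(P,im,cp):
    c=P@cp[0].T+cp[1]; q=c@np.array(im['camera_matrix']).T; return q[:,:2]/q[:,2:]
def place(P,p,z=0):
    c,s=np.cos(p[2]),np.sin(p[2]); return np.c_[P[:,0]*c-P[:,1]*s+p[0],P[:,0]*s+P[:,1]*c+p[1],P[:,2]+z]
def sil(name,p,im,cp,z=0,S=4):
    m=np.zeros((384*S,512*S),np.uint8)
    for P in M[name]:
        q=proj(place(P,p,z),im,cp)
        h=cv2.convexHull(((q+.5)*S-.5).astype(np.float32)); cv2.fillConvexPoly(m,np.round(h*16).astype(np.int32),1,shift=4)
    return cv2.resize(m.astype(np.float32),(512,384),interpolation=cv2.INTER_AREA)
from scipy.optimize import minimize
def fit(name,mask,im,cp,p0,z=0):
    mk=mask.astype(np.float32)
    f=lambda v: np.abs(sil(name,(v[0]/100,v[1]/100,v[2]/10),im,cp,z)-mk).sum()
    best=None
    for y in p0[2]:
        v0=np.array([p0[0]*100,p0[1]*100,y*10])
        r=minimize(f,v0,method='Nelder-Mead',options=dict(initial_simplex=v0+np.array([[0,0,0],[2,0,0],[0,2,0],[0,0,3]]),xatol=1e-3,fatol=.05,maxiter=250))
        if best is None or r.fun<best.fun: best=r
    v=best.x; return np.array([v[0]/100,v[1]/100,v[2]/10]),best.fun/mk.sum()
def draw(name,p,im,cp,img,z=0,sc=1.5):
    for P in M[name]:
        q=proj(place(P,p,z),im,cp); h=cv2.convexHull(q.astype(np.float32))
        cv2.polylines(img,[np.round(((h+.5)*sc-.5)*8).astype(np.int32)],True,(0,0,255),1,cv2.LINE_AA,shift=3)
E
python3 - <<'E'
from h import *
im=cams.get_image('top'); cp=campose(im)
img=cv2.resize(im['frame'],None,fx=1.5,fy=1.5)
A=np.arange(0,2*np.pi,np.pi/4)
for n in M:
    f=finder.find_in('top',n); o=finder.outline_of('top',n)
    if not f or not o: print(n,'none'); continue
    p=f[0]['position']
    print(n,np.round(p,3),round(f[0]['confidence'],2),[round(x['confidence'],2) for x in o],o[0]['pixels'].sum())
    z=.030 if n=='lamp' else 0
    r,e=fit(n,o[0]['pixels'],im,cp,(p[0],p[1],A if n not in('tub','pen_pot') else [0]),z)
    print('   fit',np.round(r,4),round(e,3)); draw(n,r,im,cp,img,z)
cv2.imwrite('pics/fit0.png',img)
E
```

```text
tester [ 0.507 -0.137  0.036] 0.98 [0.96] 1153
   fit [ 0.5029 -0.138  -0.0116] 0.084
gauge [ 0.49  -0.365  0.031] 0.87 [0.92] 833
   fit [ 0.4821 -0.3399  4.9396] 0.1
lamp [0.568 0.337 0.064] 0.95 [0.86, 0.72, 0.65] 1298
   fit [0.5395 0.3388 0.0038] 0.14
stamp [ 0.445 -0.079  0.026] 0.62 [0.48] 304
   fit [ 0.4528 -0.081  -0.0675] 0.231
carton [ 0.436 -0.4    0.041] 0.58 [0.95] 642
   fit [ 0.429  -0.4071  1.7455] 0.052
stapler [ 0.67  -0.352  0.053] 0.94 [0.77, 0.27] 921
   fit [ 0.6732 -0.3516 -0.5648] 0.143
case [0.656 0.254 0.032] 0.75 [0.95] 18806
   fit [ 0.6556  0.2159 -1.5873] 0.478
screen [0.528 0.012 0.09 ] 0.88 [0.9] 771
   fit [0.5254 0.0126 0.0051] 0.281
tub [0.715 0.021 0.071] 0.95 [0.77, 0.66] 800
   fit [0.7174 0.0236 0.1644] 0.061
pen_pot none
```

View pics/fit0.png

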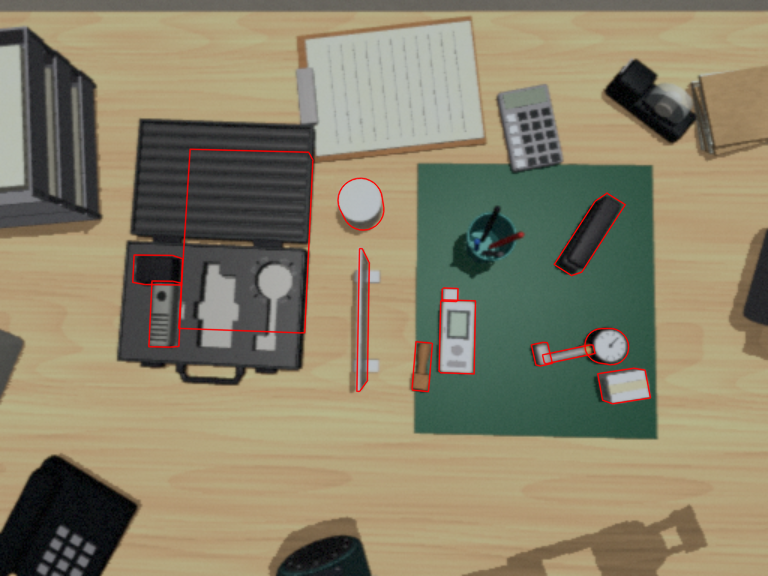

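```bash
cat >> h.py <<'E'
def goto(x,y,z,ang,s=None):
    """tool-frame delta (cm) from measured pose to world target with jaw angle ang(deg)"""
    s=s or status.get_state(); R=cv2.Rodrigues(np.array(s['ee_rot'],float))[0]
    d=R.T@(np.array([x,y,z])-s['eef_pos'])*100
    a=np.degrees(np.arctan2(R[1,0],R[0,0]))
    print('t',round(float(s['t']),2),'pos',np.round(s['eef_pos'],4),'ang',round(a,2),'tilt',np.round(R[:,2],3),'F',np.round(s['ft_force'],1),'gap',round(float(s['finger_gap']),4))
    print('delta cm',np.round(d,2),'len',round(np.linalg.norm(d),2),'spin',round((a-ang+180)%360-180,2))
    # after spinning in place first, delta in final axes
    c=np.radians(ang); X=np.array([np.cos(c),np.sin(c)]);Y=np.array([np.sin(c),-np.cos(c)])
    w=(np.array([x,y])-s['eef_pos'][:2])*100; print('delta in final axes',np.round([w@X,w@Y,(s['eef_pos'][2]-z)*100],2))
E
python3 - <<'E'
from h import *
goto(.483,-.344,.15,13)
E
```

```text
t 1.2 pos [ 0.213  -0.5071  0.2055] ang -67.21 tilt [ 0. -0. -1.] F [-0.2 -0.3  0.2] gap 0.0941
delta cm [ -4.58 -31.21   5.55] len 32.02 spin -80.21
delta in final axes [29.97 -9.82  5.55]
```

Request:
move_arm:
  delta_pos:
    - [-0.57,-3.9,0]
    - [-0.57,-3.9,0]
    - [-0.57,-3.9,0.5]
    - [-0.57,-3.9,1]
    - [-0.57,-3.9,1]
    - [-0.57,-3.9,1]
    - [-0.57,-3.9,1]
    - [-0.57,-3.9,1]
    - [0,0,0]
    - [0,0,0]
    - [0,0,0]
    - [0,0,0]
  spin: [0,0,0,0,0,0,0,0,-8,-8,-8,-8]
  gripper: [0,0,0,0,0,0,0,0,0,0,0,0]

```text
t: 2.4
eef_pos: [0.4832, -0.344, 0.1504]
ee_rot: [2.997, -0.941, -0.0]
ft_force: [0.8, 0.6, 0.0]
finger_gap: 0.0936
```

Request:
move_arm:
  delta_pos:
    - [0,0,0]
    - [0,0,0]
    - [0,0,0]
    - [0,0,0]
    - [0,0,0]
    - [0,0,0]
    - [0,0,0]
    - [0,0,0]
  spin: [-8,-8,-8,-8,-8,-8,0,0]
  gripper: [0,0,0,0,0,0,0,0]

```text
t: 3.2
eef_pos: [0.4831, -0.3442, 0.1505]
ee_rot: [3.122, 0.345, 0.0]
ft_force: [-0.0, 1.1, -0.8]
finger_gap: 0.0942
```

```bash
cat > look.py <<'E'
from h import *
import sys
# usage: look.py out name z x y yaw [name z x y yaw ...]
out=sys.argv[1]; a=sys.argv[2:]
s=status.get_state(); im=cams.get_image('wrist'); cp=campose(im,s)
img=cv2.resize(im['frame'],None,fx=1.5,fy=1.5)
for i in range(0,len(a),5):
    n=a[i]; z,x,y,w=map(float,a[i+1:i+5])
    o=finder.outline_of('wrist',n)
    if not o: print(n,'none'); continue
    r,e=fit(n,o[0]['pixels'],im,cp,(x,y,[w-.15,w,w+.15]),z)
    print(n,round(o[0]['confidence'],2),'fit',np.round(r,4),'err',round(e,3)); draw(n,r,im,cp,img,z)
cv2.imwrite('pics/'+out,img)
np.savez('last.npz',frame=im['frame'],K=im['camera_matrix'],R=cp[0],t=cp[1])
goto(*s['eef_pos'],0,s)
E
python3 look.py w1.png gauge 0 .482 -.34 -1.343 carton 0 .429 -.407 1.7455
```

```text
gauge 0.69 fit [ 0.4817 -0.3396 -1.3236] err 0.091
carton 0.92 fit [ 0.4294 -0.4078  1.7254] err 0.224
t 3.2 pos [ 0.4831 -0.3442  0.1505] ang 12.63 tilt [ 0. -0. -1.] F [-0.   1.1 -0.8] gap 0.0942
delta cm [0. 0. 0.] len 0.0 spin 12.63
delta in final axes [0. 0. 0.]
```

View pics/w1.png

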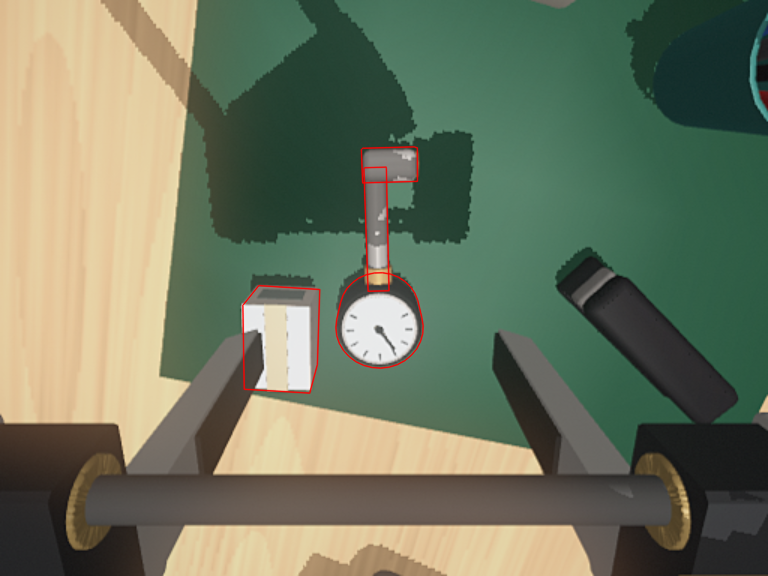

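```bash
python3 -c "
from h import *
goto(.4822,-.3415,.0105,14.16)"
```

```text
t 3.35 pos [ 0.483  -0.3442  0.1505] ang 12.7 tilt [ 0. -0. -1.] F [-0.6 -0.5 -0.9] gap 0.094
delta cm [-0.02 -0.28 14.  ] len 14.0 spin -1.46
delta in final axes [-0.02 -0.28 14.  ]
```

Request:
move_arm:
  delta_pos:
    - [0,-0.28,0]
    - [0,0,2.5]
    - [0,0,2.5]
    - [0,0,2]
    - [0,0,2]
    - [0,0,2]
    - [0,0,1.5]
    - [0,0,1]
    - [0,0,0.5]
    - [0,0,0]
    - [0,0,0]
  spin: [-1.46,0,0,0,0,0,0,0,0,0,0]
  gripper: [120,120,120,120,120,120,120,120,120,120,120]
  newtons: 40

```text
t: 4.45
eef_pos: [0.483, -0.3419, 0.0114]
ee_rot: [3.116, 0.39, 0.002]
ft_force: [-0.7, -0.1, -0.2]
finger_gap: 0.0499
```

Request:
move_arm:
  delta_pos:
    - [0,0,0]
    - [0,0,0]
    - [0,0,0]
    - [0,0,0]
    - [0,0,0]
    - [0,0,0]
    - [0,0,0]
    - [0,0,0]
  spin: [0,0,0,0,0,0,0,0]
  gripper: [255,255,255,255,255,255,255,255]
  newtons: 40

```text
t: 5.25
eef_pos: [0.4824, -0.3415, 0.0106]
ee_rot: [3.117, 0.39, -0.0]
ft_force: [-0.3, -0.2, 1.3]
finger_gap: 0.0119
```

Request:
move_arm:
  delta_pos:
    - [0,0,-0.5]
    - [0,0,-1]
    - [0,0,-2]
    - [0,0,-2]
    - [0,0,-2]
    - [0,0,-2.5]
    - [0,0,0]
    - [0,0,0]
  spin: [0,0,0,0,0,0,0,0]
  gripper: [255,255,255,255,255,255,255,255]

```text
t: 6.05
eef_pos: [0.4826, -0.3416, 0.1109]
ee_rot: [3.116, 0.39, 0.001]
ft_force: [0.1, -0.1, -2.7]
finger_gap: 0.0114
```

```bash
python3 look.py w2.png gauge 0.1 .482 -.34 -1.32
```

```text
gauge 0.96 fit [ 0.4819 -0.3405 -1.3343] err 1.153
t 6.05 pos [ 0.4826 -0.3416  0.1109] ang 14.25 tilt [ 0.001 -0.001 -1.   ] F [ 0.1 -0.1 -2.7] gap 0.0114
delta cm [0. 0. 0.] len 0.0 spin 14.25
delta in final axes [0. 0. 0.]
```

View pics/w2.png

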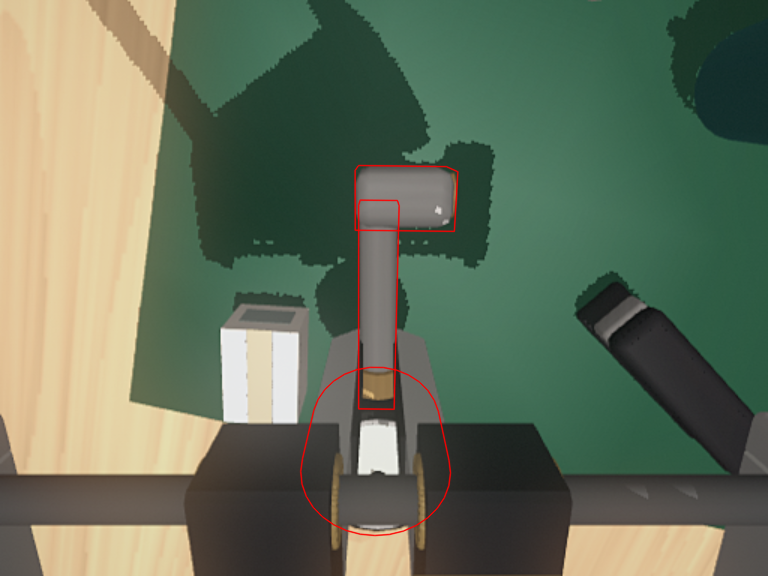

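```bash
python3 -c "
from h import *
goto(.54,.16,.215,88)"
```

```text
t 6.15 pos [ 0.4816 -0.3407  0.1087] ang 14.25 tilt [-0.002  0.002 -1.   ] F [-0.4  0.5 -2.5] gap 0.0116
delta cm [ 17.97 -47.12 -10.54] len 51.52 spin -73.75
delta in final axes [ 50.24   4.09 -10.63]
```

Request:
move_arm:
  delta_pos:
    - [0,0,-3.5]
    - [0,0,-3.5]
    - [0,0,-3.5]
    - [0,0,0]
    - [0,0,0]
    - [0,0,0]
    - [0,0,0]
    - [0,0,0]
    - [0,0,0]
    - [0,0,0]
    - [0,0,0]
    - [0,0,0]
  spin: [0,0,0,-8.19,-8.19,-8.19,-8.19,-8.19,-8.19,-8.19,-8.19,-8.19]
  gripper: [255,255,255,255,255,255,255,255,255,255,255,255]

```text
t: 7.35
eef_pos: [0.4818, -0.341, 0.2131]
ee_rot: [-2.251, -2.185, 0.001]
ft_force: [0.0, 0.4, -1.2]
finger_gap: 0.0117
```

Request:
move_arm:
  delta_pos:
    - [4.2,0.34,0]
    - [4.2,0.34,0]
    - [4.2,0.34,0]
    - [4.2,0.34,0]
    - [4.2,0.34,0]
    - [4.2,0.34,0]
    - [4.2,0.34,0]
    - [4.2,0.34,0]
    - [4.2,0.34,0]
    - [4.2,0.34,0]
    - [4.2,0.34,0]
    - [4.0,0.34,0]
  spin: [0,0,0,0,0,0,0,0,0,0,0,0]
  gripper: [255,255,255,255,255,255,255,255,255,255,255,255]

```text
t: 8.55
eef_pos: [0.5402, 0.1605, 0.2133]
ee_rot: [-2.259, -2.181, 0.005]
ft_force: [-0.5, 0.1, -1.9]
finger_gap: 0.0115
```

Request:
move_arm:
  delta_pos:
    - [0,0,0]
    - [0,0,0]
    - [0,0,0]
  spin: [0,0,0]
  gripper: [255,255,255]

```text
t: 8.85
eef_pos: [0.5406, 0.1579, 0.2142]
ee_rot: [-2.261, -2.18, 0.004]
ft_force: [1.2, -0.3, -2.6]
finger_gap: 0.0117
```

```bash
python3 look.py w3.png
```

```text
t 8.85 pos [0.5406 0.1579 0.2142] ang 87.92 tilt [-0.002 -0.001 -1.   ] F [ 1.2 -0.3 -2.6] gap 0.0117
delta cm [0. 0. 0.] len 0.0 spin 87.92
delta in final axes [0. 0. 0.]
```

View pics/w3.png

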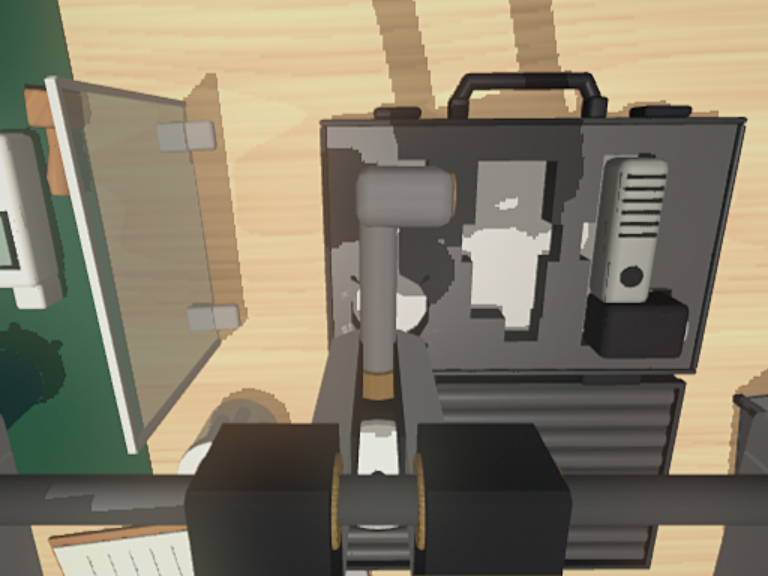

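```bash
python3 - <<'E'
from h import *
d=np.load('last.npz'); f=d['frame']; im={'camera_matrix':d['K']}; cp=(d['R'],d['t'])
o=finder.outline_of('wrist','lamp')
r,e=fit('lamp',o[0]['pixels'],im,cp,(.54,.339,[-.1,0,.1]),.030); print('lamp',r,e,o[0]['confidence'])
P=np.array([-.011,.072]);c,s=np.cos(r[2]),np.sin(r[2]); print('case',r[:2]-np.array([[c,-s],[s,c]])@P)
c=f[70:260,205:500]; cv2.imwrite('pics/c3.png',cv2.resize(c,None,fx=2.7,fy=2.7,interpolation=cv2.INTER_CUBIC))
E
```

```text
lamp [ 0.5397414   0.33633268 -0.02828239] 0.16511078400991633 0.62
case [0.54870094 0.26405041]
```

View pics/c3.png

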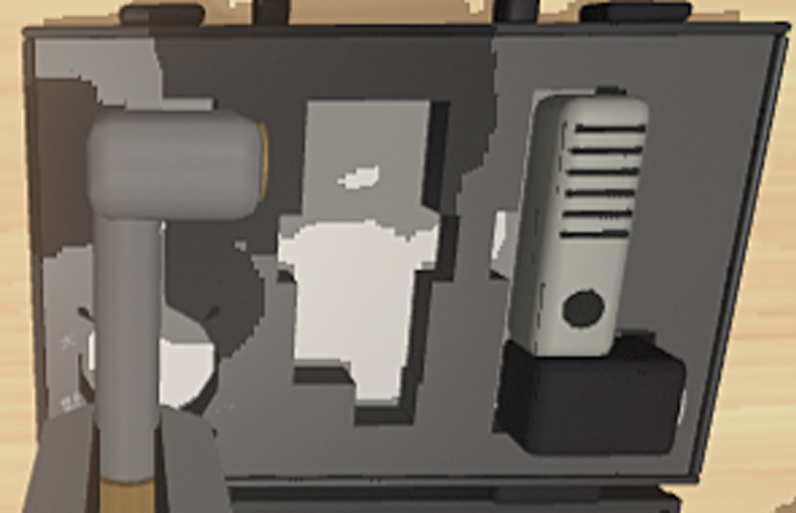

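```bash
cat > casefit.py <<'E'
from h import *
from scipy.optimize import least_squares
d=np.load('last.npz'); im={'camera_matrix':d['K']}; cp=(d['R'],d['t'])
T=lambda x,y:(x-10,y-8,38)
L=[((-100,-150,41),(25,27)),((-100,150,41),(788,27)),((100,150,41),(697,480)),(T(-60.5,28.5),(450,102)),(T(-60.5,-28.5),(306,100)),(T(80.5,26.5),(411,424)),(T(80.5,-.5),(355,424)),(T(60.5,-28.5),(294,382))]
P=np.array([l[0] for l in L])/1000.; u=(np.array([l[1] for l in L])+.5)/2.7-.5+np.array([205,70])
r=least_squares(lambda v:(proj(place(P,v),im,cp)-u).ravel(),[.549,.264,-.03],loss='soft_l1',x_scale=[.01,.01,.1])
print(r.x); print(np.round(r.fun.reshape(-1,2),2)); v=r.x
img=cv2.resize(d['frame'],None,fx=1.5,fy=1.5)
O={'tester':(-.010,-.008),'gauge':(.002,-.1),'lamp':(-.011,.072)}
for n,(a,b) in O.items():
    q=place(np.array([[a,b,0]]),v)[0]; print(n,np.round(q,4))
    draw(n,(q[0],q[1],v[2]),im,cp,img,.014 if n!='lamp' else .030)
draw('case',v,im,cp,img)
cv2.imwrite('pics/cf.png',img)
E
python3 casefit.py
```

```text
[ 0.54791568  0.26648119 -0.03310888]
[[-1.88 -1.  ]
 [ 2.6  -2.06]
 [ 0.91  2.81]
 [-0.2  -0.48]
 [ 0.37  0.44]
 [ 0.58  0.57]
 [-1.08  0.63]
 [-0.86  0.73]]
tester [0.5377 0.2588 0.    ]
gauge [0.5466 0.1665 0.    ]
lamp [0.5393 0.3388 0.    ]
```

View pics/cf.png

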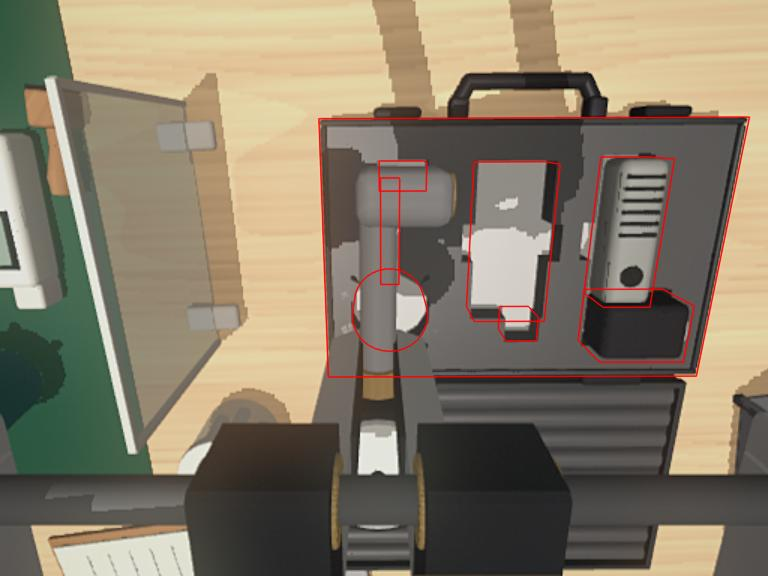

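```bash
cat >> casefit.py <<'E'
for nm,idx in (('all',range(8)),('pocket',range(3,8)),('rim',range(3))):
    i=list(idx)
    for dz in (0,-.002,-.004):
        r=least_squares(lambda v:(proj(place(P[i],v,dz),im,cp)-u[i]).ravel(),[.549,.264,-.03],x_scale=[.01,.01,.1])
        q=place(np.array([[.002,-.1,0]]),r.x)[0]; t=place(np.array([[-.010,-.008,0]]),r.x)[0]
        print(nm,dz,np.round(r.x,4),round(2*r.cost,2),'gauge',np.round(q,4),'tester',np.round(t,4))
E
python3 casefit.py | tail -9
```

```text
all 0 [ 0.548   0.2664 -0.0322] 28.23 gauge [0.5467 0.1664 0.    ] tester [0.5377 0.2587 0.    ]
all -0.002 [ 0.5483  0.2671 -0.0321] 15.16 gauge [0.5471 0.1671 0.    ] tester [0.538  0.2594 0.    ]
all -0.004 [ 0.5486  0.2677 -0.0319] 8.27 gauge [0.5474 0.1677 0.    ] tester [0.5383 0.26   0.    ]
pocket 0 [ 0.5475  0.2667 -0.0309] 3.18 gauge [0.5464 0.1667 0.    ] tester [0.5373 0.259  0.    ]
pocket -0.002 [ 0.548   0.2673 -0.0312] 2.41 gauge [0.5469 0.1672 0.    ] tester [0.5377 0.2596 0.    ]
pocket -0.004 [ 0.5485  0.2678 -0.0315] 2.8 gauge [0.5473 0.1678 0.    ] tester [0.5382 0.2601 0.    ]
rim 0 [ 0.5485  0.266  -0.0321] 22.36 gauge [0.5473 0.166  0.    ] tester [0.5383 0.2583 0.    ]
rim -0.002 [ 0.5487  0.2668 -0.032 ] 11.65 gauge [0.5475 0.1668 0.    ] tester [0.5384 0.2591 0.    ]
rim -0.004 [ 0.5488  0.2676 -0.0319] 5.26 gauge [0.5476 0.1676 0.    ] tester [0.5385 0.2599 0.    ]
```

```bash
cat >> h.py <<'E'
def avg(n=8):
    A=[];Rr=[]
    for i in range(n):
        s=status.get_state(); A.append(s['eef_pos']); Rr.append(s['ee_rot']*np.sign(s['ee_rot'][0])); cams.get_image('wrist')
    from scipy.spatial.transform import Rotation as Ro
    s=dict(s); s['eef_pos']=np.mean(A,0); s['ee_rot']=Ro.from_rotvec(Rr).mean().as_rotvec()
    print('avg',np.round(s['eef_pos'],4),'std',np.round(np.std(A,0)*1000,2),'mm'); return s
E
python3 - <<'E'
from h import *
s=avg(); im=cams.get_image('wrist'); cp=campose(im,s)
np.savez('last.npz',frame=im['frame'],K=im['camera_matrix'],R=cp[0],t=cp[1])
goto(.54,.16,.215,88,s)
E
python3 casefit.py
```

```text
avg [0.5411 0.1579 0.2154] std [0.07 0.32 0.24] mm
t 9.3 pos [0.5411 0.1579 0.2154] ang 87.88 tilt [ 0. -0. -1.] F [-0.5  0.9 -3.2] gap 0.0115
delta cm [ 0.21 -0.12  0.04] len 0.24 spin -0.12
delta in final axes [ 0.21 -0.12  0.04]
[ 0.54906974  0.2670445  -0.03304956]
[[-1.38 -0.6 ]
 [ 2.05 -1.88]
 [ 0.46  2.25]
 [-0.25 -0.32]
 [ 0.52  0.65]
 [ 0.59  0.24]
 [-0.97  0.32]
 [-0.68  0.51]]
tester [0.5388 0.2594 0.    ]
gauge [0.5478 0.167  0.    ]
lamp [0.5405 0.3394 0.    ]
all 0 [ 0.5491  0.267  -0.0326] 18.27 gauge [0.5478 0.167  0.    ] tester [0.5388 0.2593 0.    ]
all -0.002 [ 0.5494  0.2676 -0.0324] 9.63 gauge [0.5482 0.1676 0.    ] tester [0.5392 0.26   0.    ]
all -0.004 [ 0.5498  0.2683 -0.0323] 7.06 gauge [0.5485 0.1683 0.    ] tester [0.5395 0.2606 0.    ]
pocket 0 [ 0.5487  0.2672 -0.0313] 2.51 gauge [0.5476 0.1672 0.    ] tester [0.5385 0.2595 0.    ]
pocket -0.002 [ 0.5492  0.2677 -0.0316] 2.61 gauge [0.5481 0.1677 0.    ] tester [0.539  0.2601 0.    ]
pocket -0.004 [ 0.5497  0.2683 -0.0319] 3.85 gauge [0.5485 0.1683 0.    ] tester [0.5395 0.2606 0.    ]
rim 0 [ 0.5496  0.2667 -0.0325] 14.23 gauge [0.5483 0.1667 0.    ] tester [0.5393 0.259  0.    ]
rim -0.002 [ 0.5497  0.2675 -0.0324] 6.6 gauge [0.5484 0.1675 0.    ] tester [0.5394 0.2598 0.    ]
rim -0.004 [ 0.5498  0.2683 -0.0323] 3.2 gauge [0.5486 0.1683 0.    ] tester [0.5395 0.2606 0.    ]
```

```bash
python3 - <<'E'
from h import *
im=cams.get_image('wrist'); o=finder.outline_of('wrist','gauge'); print([x['confidence'] for x in o],len(o))
mk=o[0]['pixels'].astype(np.float32); mk[215:]=0
Tt=np.linalg.inv(np.array(im['tool_from_camera'])); cp=(Tt[:3,:3],Tt[:3,3])
# in tool frame z down: mirror model: gauge x->tool y, gauge y -> tool x, up -> -z
def s(v):
    S=4;m=np.zeros((384*S,512*S),np.uint8)
    for P in M['gauge'][1:]:
        c,sn=np.cos(v[2]),np.sin(v[2]); gx=P[:,0]*c-P[:,1]*sn; gy=P[:,0]*sn+P[:,1]*c
        q=proj(np.c_[gy+v[0]/1e3,gx+v[1]/1e3,v[3]/1e3-P[:,2]],im,cp); h=cv2.convexHull(((q+.5)*S-.5).astype(np.float32)); cv2.fillConvexPoly(m,np.round(h*16).astype(np.int32),1,shift=4)
    m=cv2.resize(m.astype(np.float32),(512,384),interpolation=cv2.INTER_AREA); m[215:]=0; return m
for zf in (8,10.5,13,None):
    f=lambda v:np.abs(s(np.r_[v[:2],v[2]/50,v[3] if zf is None else zf])-mk).sum()
    v0=np.array([0,-1.5,0,10.]); r=minimize(f,v0,method='Nelder-Mead',options=dict(initial_simplex=v0+np.vstack([np.zeros(4),np.diag([2,2,2,3])]),maxiter=400)); print(zf,np.round(r.x,2),'yaw',round(r.x[2]/50,4),round(r.fun/mk.sum(),4))
E
```

```text
[0.66] 1
8 [ 0.42 -0.79  0.47  9.67] yaw 0.0094 0.1085
10.5 [ 0.22 -0.76  0.   10.9 ] yaw 0.0001 0.0861
13 [ 0.03 -0.6  -0.13 12.47] yaw -0.0025 0.07
None [-0.1  -0.27 -0.46 20.19] yaw -0.0093 0.0496
```

```bash
python3 -c "
from h import *
goto(.549,.1674,.058,88.17,avg(4))"
```

```text
avg [0.541  0.1588 0.2155] std [0.01 0.02 0.02] mm
t 9.65 pos [0.541  0.1588 0.2155] ang 87.97 tilt [ 0. -0. -1.] F [ 0.5  0.9 -2.5] gap 0.0115
delta cm [ 0.89  0.76 15.75] len 15.79 spin -0.2
delta in final axes [ 0.88  0.77 15.75]
```

Request:
move_arm:
  delta_pos:
    - [0.9,0.77,0]
    - [0,0,3]
    - [0,0,3]
    - [0,0,3]
    - [0,0,2]
    - [0,0,2]
    - [0,0,1]
    - [0,0,0]
    - [0,0,0]
    - [0,0,0]
  spin: [-0.2,0,0,0,0,0,0,0,0,0]
  gripper: [255,255,255,255,255,255,255,255,255,255]

```text
t: 10.7
eef_pos: [0.5502, 0.1679, 0.0771]
ee_rot: [2.255, 2.184, 0.004]
ft_force: [-0.1, 0.0, -2.8]
finger_gap: 0.0115
```

```bash
python3 look.py w4.png; python3 -c "
from h import *
goto(.549,.1678,.058,88.17,avg(4))
d=np.load('last.npz')
cv2.imwrite('pics/c4.png',cv2.resize(d['frame'][60:270,150:440],None,fx=2.7,fy=2.7,interpolation=cv2.INTER_CUBIC))"
```

```text
t 10.7 pos [0.5502 0.1679 0.0771] ang 88.17 tilt [ 0.003  0.001 -1.   ] F [-0.1  0.  -2.8] gap 0.0115
delta cm [0. 0. 0.] len 0.0 spin 88.17
delta in final axes [0. 0. 0.]
avg [0.5499 0.1677 0.0769] std [0.2  0.07 0.24] mm
t 10.9 pos [0.5499 0.1677 0.0769] ang 88.16 tilt [ 0.002  0.    -1.   ] F [-0.5  0.5 -1.9] gap 0.0116
delta cm [ 0.01 -0.1   1.88] len 1.89 spin -0.01
delta in final axes [ 0.01 -0.09  1.89]
```

View pics/c4.png

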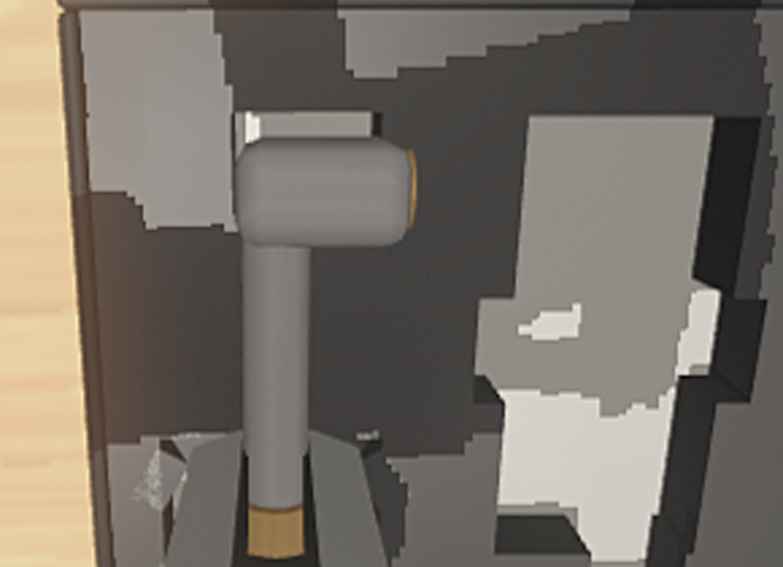

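```bash
cat > pk.py <<'E'
from h import *
def toworld(u,im,cp,z):
    r=np.linalg.inv(np.array(im['camera_matrix']))@np.array([u[0],u[1],1.]); C=-cp[0].T@cp[1]; d=cp[0].T@r
    return C+d*(z-C[2])/d[2]
E
cat > q.py <<'E'
from pk import *
d=np.load('last.npz'); im=cams.get_image('wrist'); s=avg(3); cp=campose(im,s)
U=lambda x,y:((x+.5)/2.7-.5+150,(y+.5)/2.7-.5+60)
R=cv2.Rodrigues(s['ee_rot'])[0]
for n,u,z in (('pocket L',(235,125),.038),('pocket R',(381,125),.038),('near L',(236,112),.038),('near R',(380,112),.038),('rim near L',(66,3),.041)):
    w=toworld(U(*u),im,cp,z); print(n,np.round(w,4),'tool mm',np.round(R.T@(w-s['eef_pos'])*1000,2))
E
python3 q.py
```

```text
avg [0.5492 0.1675 0.0759] std [0.06 0.02 0.12] mm
pocket L [0.4749 0.1602 0.038 ] tool mm [ -9.71 -74.09  37.81]
pocket R [0.476  0.1959 0.038 ] tool mm [ 25.97 -74.09  37.81]
near L [0.4718 0.1606 0.038 ] tool mm [ -9.42 -77.17  37.8 ]
near R [0.473  0.1956 0.038 ] tool mm [ 25.62 -77.16  37.81]
rim near L [0.446  0.1224 0.041 ] tool mm [ -48.39 -101.71   34.78]
```

```bash
cat > joint.py <<'E'
from h import *
from scipy.optimize import least_squares
from scipy.spatial.transform import Rotation as Ro
im=cams.get_image('wrist'); TC=np.array(im['tool_from_camera']); K=np.array(im['camera_matrix'])
Tt=lambda x,y:(x-10,y-8,38); G=lambda x,y:(x+2,y-100,38)
def tool(p,ang):
    c,s=np.cos(np.radians(ang)),np.sin(np.radians(ang)); T=np.eye(4); T[:3,:3]=np.array([[c,s,0],[s,-c,0],[0,0,-1]]);T[:3,3]=p; return T
V=[(tool((.541,.1586,.2155),87.95),(205,70),[((-100,-150,41),(25,27)),((-100,150,41),(788,27)),((100,150,41),(697,480)),(Tt(-60.5,28.5),(450,102)),(Tt(-60.5,-28.5),(306,100)),(Tt(80.5,26.5),(411,424)),(Tt(80.5,-.5),(355,424)),(Tt(60.5,-28.5),(294,382)),(G(-73.5,27.5),(215,98))]),
(tool((.5493,.1676,.0762),88.16),(150,60),[(Tt(-60.5,-28.5),(528,115)),(Tt(-60.5,28.5),(760,116)),(G(-73.5,-9.5),(235,112)),(G(-73.5,27.5),(382,111))])]
F=[((-47,-8,0),(261,334)),((-47,8,0),(262,371)),((47,-8,0),(494,334)),((47,8,0),(493,371))]
def camP(X,T,e):
    C=TC.copy(); C[:3,:3]=C[:3,:3]@Ro.from_rotvec(e[3:]/100).as_matrix(); C[:3,3]+=e[:3]/1000
    W=np.linalg.inv(T@C); return proj(X,{'camera_matrix':K},(W[:3,:3],W[:3,3]))
def res(v,full=False):
    e=v[3:]; r=[]
    for T,off,L in V:
        P=np.array([l[0] for l in L])/1000.; u=(np.array([l[1] for l in L])+.5)/2.7-.5+np.array(off)
        r.append(camP(place(P,(v[0]/100,v[1]/100,v[2]/100)),T,e)-u)
    P=np.array([l[0] for l in F])/1000.; u=(np.array([l[1] for l in F])+.5)/1.5-.5
    r.append(camP(P,np.eye(4),e)-u)
    if full: return r
    return np.r_[np.vstack(r).ravel(),e[:3]/2,e[3:]/1.]
if __name__=='__main__':
    r=least_squares(res,[54.9,26.7,-3.2]+[0]*6,loss='soft_l1'); v=r.x
    print(np.round(v,2)); print(*[np.round(x,1).tolist() for x in res(v,True)],sep='\n')
    for n,a in (('tester',(-.010,-.008)),('gauge',(.002,-.1)),('lamp',(-.011,.072))): print(n,np.round(place(np.array([[*a,0]]),v[:3]/100)[0],4))
    np.save('ext.npy',v)
E
python3 joint.py
```

```text
[ 5.449e+01  2.671e+01 -3.160e+00  2.900e-01  7.400e-01 -1.860e+00
  1.220e+00 -1.700e-01  1.000e-02]
[[-1.7, -0.8], [0.3, -2.3], [0.5, 2.2], [-1.3, -0.7], [-0.3, 0.3], [0.2, 0.0], [-1.3, 0.1], [-1.1, 0.2], [0.4, 0.3]]
[[0.8, 0.4], [0.8, -0.1], [-0.6, 0.0], [0.7, 0.3]]
[[0.6, 0.4], [1.7, -0.4], [-0.6, 0.4], [-1.6, -0.4]]
tester [0.5347 0.2594 0.    ]
gauge [0.5438 0.1671 0.    ]
lamp [0.5362 0.3394 0.    ]
```

```bash
cat > hand.py <<'E'
from h import *
from scipy.spatial.transform import Rotation as Ro
import sys
e=np.load('ext.npy')[3:]
def cam_corr(im):
    C=np.array(im['tool_from_camera']).copy(); C[:3,:3]=C[:3,:3]@Ro.from_rotvec(e[3:]/100).as_matrix(); C[:3,3]+=e[:3]/1000; return C
def handfit(name,parts,rowmax,z0,free=False,o=None):
    im=cams.get_image('wrist'); o=finder.outline_of('wrist',name)
    mk=o[0]['pixels'].astype(np.float32); mk[rowmax:]=0
    Tt=np.linalg.inv(cam_corr(im)); cp=(Tt[:3,:3],Tt[:3,3])
    def s(v):
        S=4;m=np.zeros((384*S,512*S),np.uint8)
        for P in [M[name][i] for i in parts]:
            c,sn=np.cos(v[2]),np.sin(v[2]); gx=P[:,0]*c-P[:,1]*sn; gy=P[:,0]*sn+P[:,1]*c
            q=proj(np.c_[gy+v[0]/1e3,gx+v[1]/1e3,v[3]/1e3-P[:,2]],im,cp); h=cv2.convexHull(((q+.5)*S-.5).astype(np.float32)); cv2.fillConvexPoly(m,np.round(h*16).astype(np.int32),1,shift=4)
        m=cv2.resize(m.astype(np.float32),(512,384),interpolation=cv2.INTER_AREA); m[rowmax:]=0; return m
    for zf in list(z0)+[None]:
        f=lambda v:np.abs(s(np.r_[v[:2],v[2]/50,v[3] if zf is None else zf])-mk).sum()
        v0=np.array([0,-1.5,0,10.]); r=minimize(f,v0,method='Nelder-Mead',options=dict(initial_simplex=v0+np.vstack([np.zeros(4),np.diag([2,2,2,3])]),maxiter=400)); print(name,zf,np.round(r.x,2),'yaw',round(r.x[2]/50,4),round(r.fun/mk.sum(),4))
if __name__=='__main__': handfit('gauge',[1,2],215,[9,10.5,12])
E
python3 hand.py
```

```text
gauge 9 [ 0.27 -2.26  0.07 13.36] yaw 0.0013 0.0974
gauge 10.5 [ 0.18 -2.12  0.06 11.83] yaw 0.0012 0.0873
gauge 12 [ 1.700e-01 -2.150e+00  1.000e-02  1.223e+01] yaw 0.0003 0.0781
gauge None [ 0.13 -2.03 -0.15 15.21] yaw -0.0031 0.0625
```

Request:
move_arm:
  delta_pos:
    - [-0.06,-0.33,0]
    - [0,0,1]
    - [0,0,1]
    - [0,0,0.3]
    - [0,0,0]
    - [0,0,0]
    - [0,0,0]
  spin: [0,0,0,0,0,0,0]
  gripper: [255,255,255,255,255,255,255]

```text
t: 12.0
eef_pos: [0.5461, 0.1671, 0.0528]
ee_rot: [2.256, 2.185, 0.001]
ft_force: [-0.4, 0.7, -2.1]
finger_gap: 0.0116
```

```bash
python3 look.py w5.png; python3 -c "
from h import *
goto(.5459,.167,.0405,88.17,avg(3))
d=np.load('last.npz')
cv2.imwrite('pics/c5.png',cv2.resize(d['frame'][40:270,120:410],None,fx=2.6,fy=2.6,interpolation=cv2.INTER_CUBIC))"
```

```text
t 12.0 pos [0.5461 0.1671 0.0528] ang 88.16 tilt [ 0.001  0.    -1.   ] F [-0.4  0.7 -2.1] gap 0.0116
delta cm [0. 0. 0.] len 0.0 spin 88.16
delta in final axes [0. 0. 0.]
avg [0.5461 0.1671 0.0529] std [0.05 0.01 0.03] mm
t 12.15 pos [0.5461 0.1671 0.0529] ang 88.16 tilt [ 0.001  0.    -1.   ] F [ 0.5 -0.  -3.4] gap 0.0116
delta cm [-0.01 -0.02  1.24] len 1.24 spin -0.01
delta in final axes [-0.01 -0.02  1.24]
```

View pics/c5.png

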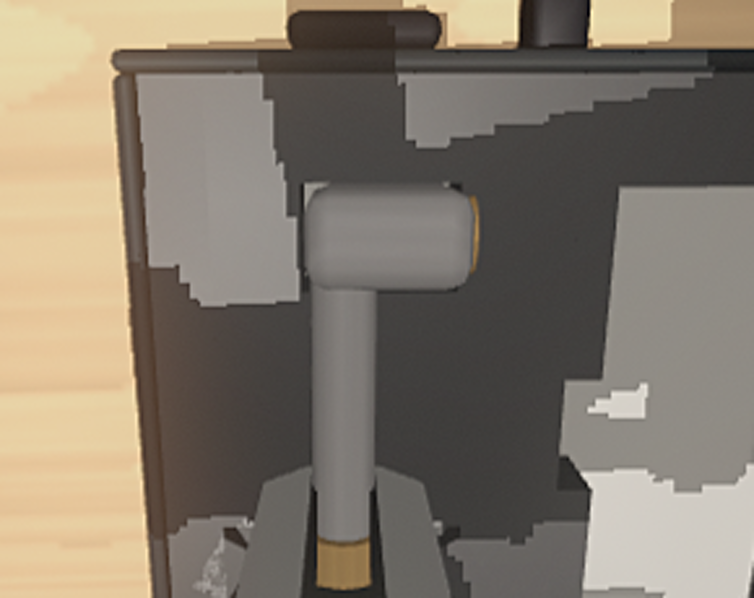

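```bash
cat > q2.py <<'E'
from hand import *
from pk import toworld
im=cams.get_image('wrist'); o=finder.outline_of('wrist','gauge')
C=cam_corr(im); 
def ray(u,v,z):
    r=C[:3,:3]@np.linalg.inv(im['camera_matrix'])@np.array([u,v,1.]); return (C[:3,3]+r*(z-C[2,3])/r[2])*1000
U=lambda x,y:((x+.5)/2.6-.5+120,(y+.5)/2.6-.5+40)
for n,u,z in (('pocket nearL',(301,183),14.9),('pocket nearR',(462,183),14.9),('chuck top row z24',(390,186),-13.5),('z20',(390,186),-9.5),('chuck L z14',(306,240),-5),('chuck R',(479,240),-5),('chuck R',(473,240),-5)):
    print(n,np.round(ray(*U(*u),z/1000),2))
ys,xs=np.where(o[0]['pixels'][:150]); print(xs.min(),xs.max(),ys.min(), 'crop',(xs.min()-120+.5)*2.6,(xs.max()-120+.5)*2.6,(ys.min()-40+.5)*2.6)
E
python3 q2.py
```

```text
pocket nearL [ -9.56 -74.31  14.9 ]
pocket nearR [ 27.45 -74.29  14.9 ]
chuck top row z24 [  9.41 -74.98 -13.5 ]
z20 [  9.62 -74.79  -9.5 ]
chuck L z14 [ -7.65 -63.51  -5.  ]
chuck R [ 28.74 -63.49  -5.  ]
chuck R [ 27.48 -63.49  -5.  ]
237 303 110 crop 305.5 477.1 183.3
```

Request:
move_arm:
  delta_pos:
    - [-0.05,0.2,0]
    - [0,0,0.1]
    - [0,0,0.1]
    - [0,0,0.1]
    - [0,0,0.1]
    - [0,0,0.1]
    - [0,0,0]
  spin: [0,0,0,0,0,0,0]
  gripper: [255,255,255,255,255,255,255]

```text
t: 13.0
eef_pos: [0.5475, 0.1664, 0.0472]
ee_rot: [-2.257, -2.185, 0.001]
ft_force: [0.7, -0.8, -1.0]
finger_gap: 0.0119
```

Request:
move_arm:
  delta_pos:
    - [0,0,0.1]
    - [0,0,0.1]
    - [0,0,0.1]
    - [0,0,0]
  spin: [0,0,0,0]
  gripper: [255,255,255,255]

```text
t: 13.4
eef_pos: [0.5476, 0.1664, 0.0442]
ee_rot: [-2.257, -2.185, 0.001]
ft_force: [-0.7, 0.9, -3.1]
finger_gap: 0.0117
```

Request:
move_arm:
  delta_pos:
    - [0,0,0.1]
    - [0,0,0.1]
    - [0,0,0.1]
    - [0,0,0]
  spin: [0,0,0,0]
  gripper: [255,255,255,255]

```text
t: 13.8
eef_pos: [0.5476, 0.1664, 0.0412]
ee_rot: [-2.257, -2.185, 0.001]
ft_force: [0.6, -1.0, -1.4]
finger_gap: 0.0114
```

```bash
python3 look.py w6.png; python3 -c "
from h import *
avg(3)
d=np.load('last.npz')
cv2.imwrite('pics/c6.png',cv2.resize(d['frame'][40:270,120:410],None,fx=2.6,fy=2.6,interpolation=cv2.INTER_CUBIC))"
```

```text
t 13.8 pos [0.5476 0.1664 0.0412] ang 88.16 tilt [-0. -0. -1.] F [ 0.6 -1.  -1.4] gap 0.0114
delta cm [0. 0. 0.] len 0.0 spin 88.16
delta in final axes [0. 0. 0.]
avg [0.5477 0.1664 0.0414] std [0.04 0.   0.06] mm
```

View pics/c6.png

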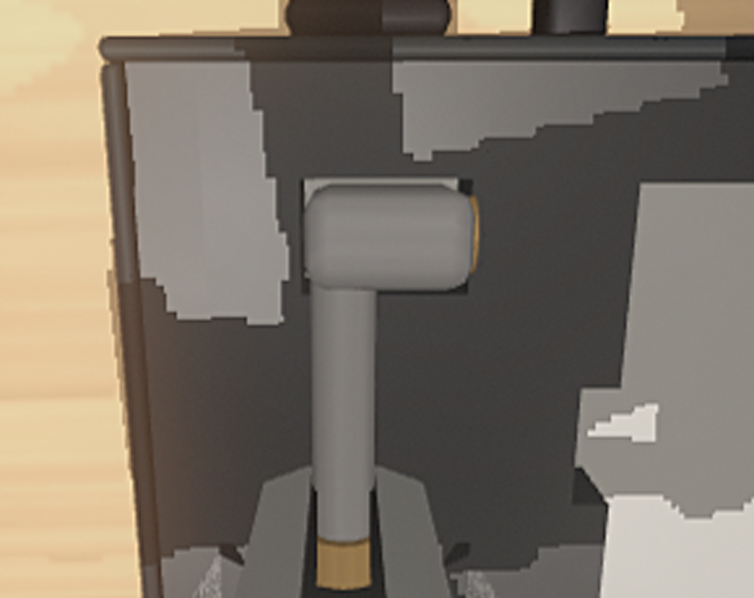

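Request:
move_arm:
  delta_pos:
    - [0,0,0.1]
    - [0,0,0.1]
    - [0,0,0]
  spin: [0,0,0]
  gripper: [255,255,255]

```text
t: 14.3
eef_pos: [0.5479, 0.1665, 0.0406]
ee_rot: [2.256, 2.185, 0.001]
ft_force: [-2.5, 0.1, 4.6]
finger_gap: 0.0116
```

Request:
move_arm:
  delta_pos:
    - [0,0,0]
    - [0,0,0]
    - [0,0,0]
    - [0,0,0]
    - [0,0,-2]
    - [0,0,-3]
    - [0,0,-3]
    - [0,0,-2]
    - [0,0,0]
    - [0,0,0]
    - [0,0,0]
  spin: [0,0,0,0,0,0,0,0,0,0,0]
  gripper: [150,150,150,150,150,150,150,150,150,150,150]

```text
t: 15.4
eef_pos: [0.5467, 0.1662, 0.1374]
ee_rot: [-2.256, -2.184, 0.005]
ft_force: [0.4, -0.7, -0.8]
finger_gap: 0.039
```

```bash
python3 look.py w7.png gauge 0.03 .5455 .1665 -.032 lamp .03 .537 .339 -.032; python3 -c "
from h import *
avg(3)"
```

```text
gauge 0.94 fit [ 0.5466  0.1662 -0.0416] err 0.088
lamp 0.73 fit [ 0.5399  0.336  -0.0216] err 0.16
t 15.4 pos [0.5467 0.1662 0.1374] ang 88.16 tilt [-0.003 -0.001 -1.   ] F [ 0.4 -0.7 -0.8] gap 0.039
delta cm [0. 0. 0.] len 0.0 spin 88.16
delta in final axes [0. 0. 0.]
avg [0.547  0.1663 0.1379] std [0.15 0.02 0.28] mm
```

View pics/w7.png

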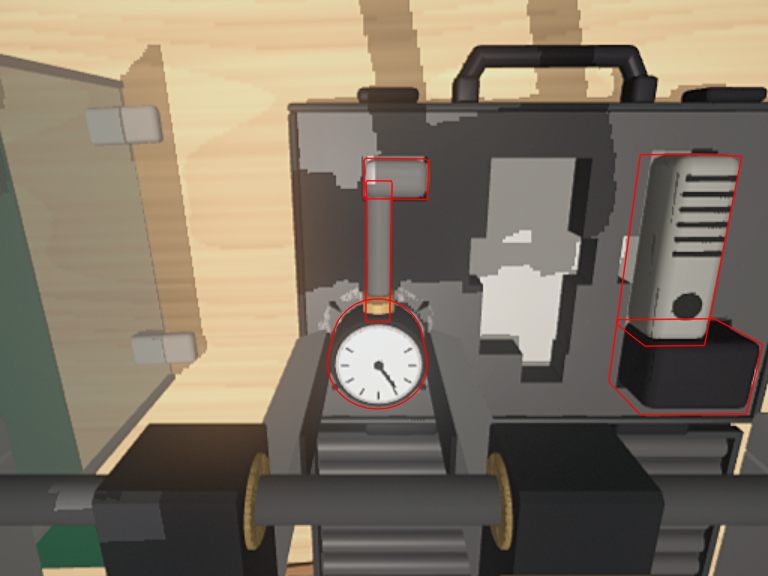

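Request:
move_arm:
  delta_pos:
    - [0,0.2,2]
    - [0,0,2]
    - [0,0,2]
    - [0,0,1]
    - [0,0,0.5]
    - [0,0,0.2]
    - [0,0,0.2]
    - [0,0,0.2]
    - [0,0,0]
  spin: [0,0,0,0,0,0,0,0,0]
  gripper: [255,255,255,255,255,255,255,255,255]

```text
t: 16.6
eef_pos: [0.55, 0.1664, 0.0589]
ee_rot: [2.256, 2.185, 0.001]
ft_force: [-0.2, -0.6, -0.5]
finger_gap: -0.0001
```

Request:
move_arm:
  delta_pos:
    - [0,0,0.2]
    - [0,0,0.2]
    - [0,0,0.2]
    - [0,0,0]
  spin: [0,0,0,0]
  gripper: [255,255,255,255]

```text
t: 17.0
eef_pos: [0.55, 0.1664, 0.0533]
ee_rot: [2.256, 2.185, 0.001]
ft_force: [-1.8, 0.8, 4.4]
finger_gap: 0.0005
```

Request:
move_arm:
  delta_pos:
    - [0,0,0.2]
    - [0,0,0.2]
    - [0,0,0.2]
    - [0,0,0]
  spin: [0,0,0,0]
  gripper: [255,255,255,255]

```text
t: 17.4
eef_pos: [0.55, 0.1664, 0.0475]
ee_rot: [2.256, 2.185, 0.001]
ft_force: [-1.7, 0.5, 6.4]
finger_gap: 0.0004
```

Request:
move_arm:
  delta_pos:
    - [0,0,0.2]
    - [0,0,0.2]
    - [0,0,0.2]
    - [0,0,0]
  spin: [0,0,0,0]
  gripper: [255,255,255,255]

```text
t: 17.8
eef_pos: [0.55, 0.1664, 0.0415]
ee_rot: [2.256, 2.185, 0.001]
ft_force: [-1.5, -1.0, 5.4]
finger_gap: 0.0002
```

Request:
move_arm:
  delta_pos:
    - [0,0,0.15]
    - [0,0,0.15]
    - [0,0,0.05]
    - [0,0,0]
  spin: [0,0,0,0]
  gripper: [255,255,255,255]

```text
t: 18.2
eef_pos: [0.55, 0.1664, 0.0383]
ee_rot: [2.256, 2.185, 0.001]
ft_force: [-3.1, -0.5, 6.4]
finger_gap: 0.0003
```

Request:
move_arm:
  delta_pos:
    - [0,0,-2]
    - [0,0,-3]
    - [0,0,-3]
    - [0,0,-3]
    - [0,0,0]
    - [0,0,0]
  spin: [0,0,0,0,0,0]
  gripper: [255,255,255,255,255,255]

```text
t: 18.8
eef_pos: [0.5499, 0.1664, 0.1469]
ee_rot: [2.256, 2.185, 0.001]
ft_force: [0.2, 0.3, -1.3]
finger_gap: 0.0003
```

```bash
python3 look.py w8.png; python3 -c "
from h import *
snap('side','s8.png'); s=avg(3); goto(.545,.337,.1,88.17,s)"
```

```text
t 18.8 pos [0.5499 0.1664 0.1469] ang 88.16 tilt [ 0.001  0.    -1.   ] F [ 0.2  0.3 -1.3] gap 0.0003
delta cm [0. 0. 0.] len 0.0 spin 88.16
delta in final axes [0. 0. 0.]
avg [0.5486 0.1661 0.1446] std [0.05 0.01 0.1 ] mm
t 19.0 pos [0.5486 0.1661 0.1446] ang 88.16 tilt [-0.001 -0.004 -1.   ] F [-0.7 -0.9 -0.3] gap 0.0001
delta cm [17.08 -0.9   4.39] len 17.66 spin -0.01
delta in final axes [17.07 -0.9   4.46]
```

View pics/w8.png

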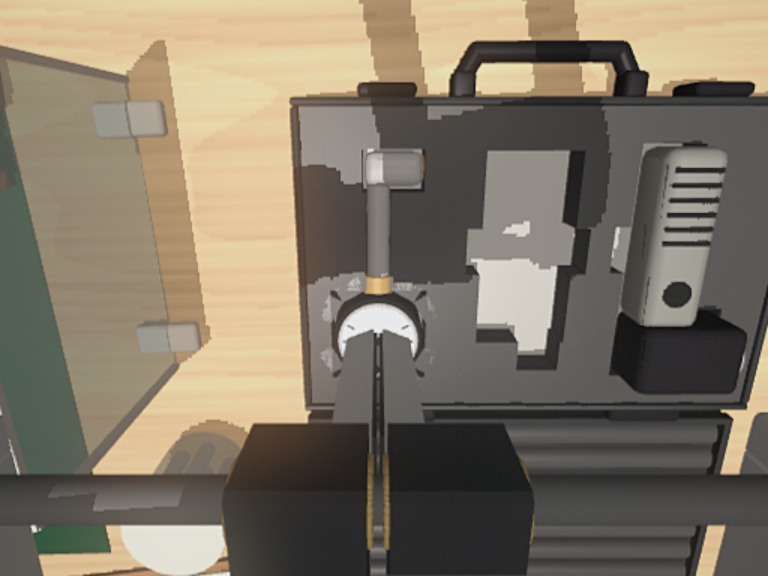

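Request:
move_arm:
  delta_pos:
    - [0,3.0,0]
    - [0,0,3]
    - [0,0,3]
    - [0,0,2]
    - [0,0,1]
    - [0,0,0.2]
    - [0,0,0.2]
    - [0,0,0.1]
    - [0,0,0]
    - [0,0,0]
  spin: [0,0,0,0,0,0,0,0,0,0]
  gripper: [255,255,255,255,255,255,255,255,255,255]

```text
t: 20.05
eef_pos: [0.5803, 0.1656, 0.0531]
ee_rot: [2.256, 2.185, 0.002]
ft_force: [0.5, -0.7, 0.5]
finger_gap: 0.0005
```

Request:
move_arm:
  delta_pos:
    - [0,0,0.2]
    - [0,0,0.1]
    - [0,0,0.1]
    - [0,0,0]
    - [0,0,0]
  spin: [0,0,0,0,0]
  gripper: [255,255,255,255,255]

```text
t: 20.55
eef_pos: [0.5797, 0.1654, 0.0483]
ee_rot: [2.257, 2.185, 0.0]
ft_force: [-1.3, -0.8, 3.4]
finger_gap: 0.0003
```

Request:
move_arm:
  delta_pos:
    - [0,0,0.1]
    - [0,0,0.1]
    - [0,0,0]
    - [0,0,0]
  spin: [0,0,0,0]
  gripper: [255,255,255,255]

```text
t: 20.95
eef_pos: [0.5798, 0.1654, 0.0483]
ee_rot: [2.256, 2.185, 0.001]
ft_force: [-4.1, -1.2, 9.9]
finger_gap: 0.0003
```

```bash
python3 -c "
from h import *
goto(.548,.338,.11,88.17)"
```

```text
t 20.95 pos [0.5798 0.1654 0.0483] ang 88.17 tilt [ 0.001 -0.    -1.   ] F [-4.1 -1.2  9.9] gap 0.0003
delta cm [17.15 -3.72 -6.18] len 18.6 spin -0.0
delta in final axes [17.15 -3.73 -6.17]
```

Request:
move_arm:
  delta_pos:
    - [0,0,-2]
    - [0,0,-4.4]
    - [4.29,-0.93,0]
    - [4.29,-0.93,0]
    - [4.29,-0.93,0]
    - [4.29,-0.93,0]
    - [0,0,2]
    - [0,0,1.5]
    - [0,0,0]
    - [0,0,0]
  spin: [0,0,0,0,0,0,0,0,0,0]
  gripper: [255,255,255,255,255,255,255,255,255,255]

```text
t: 21.95
eef_pos: [0.5479, 0.3369, 0.074]
ee_rot: [-2.258, -2.184, 0.003]
ft_force: [0.1, 0.1, 1.0]
finger_gap: 0.0004
```

```bash
python3 look.py w9.png
```

```text
t 21.95 pos [0.5479 0.3369 0.074 ] ang 88.08 tilt [-0.002 -0.001 -1.   ] F [0.1 0.1 1. ] gap 0.0004
delta cm [0. 0. 0.] len 0.0 spin 88.08
delta in final axes [0. 0. 0.]
```

View pics/w9.png

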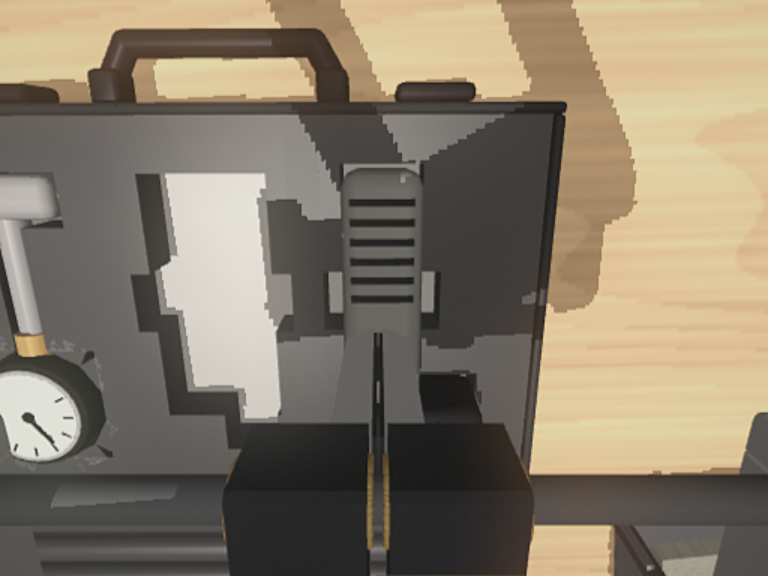

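Request:
move_arm:
  delta_pos:
    - [0.1,0,0.5]
    - [0,0,0.3]
    - [0,0,0.2]
    - [0,0,0.2]
    - [0,0,0.2]
    - [0,0,0.2]
    - [0,0,0]
  spin: [0,0,0,0,0,0,0]
  gripper: [255,255,255,255,255,255,255]

```text
t: 22.7
eef_pos: [0.5483, 0.3389, 0.0606]
ee_rot: [2.256, 2.185, 0.001]
ft_force: [-2.4, -1.7, 5.5]
finger_gap: 0.0007
```

Request:
move_arm:
  delta_pos:
    - [0,0,0.2]
    - [0,0,0.2]
    - [0,0,0.2]
    - [0,0,0.2]
    - [0,0,0]
  spin: [0,0,0,0,0]
  gripper: [255,255,255,255,255]

```text
t: 23.2
eef_pos: [0.5483, 0.3389, 0.0527]
ee_rot: [2.256, 2.185, 0.001]
ft_force: [-1.6, -1.3, 5.0]
finger_gap: 0.0002
```

Request:
move_arm:
  delta_pos:
    - [0,0,0.2]
    - [0,0,0.2]
    - [0,0,0.15]
    - [0,0,0.05]
    - [0,0,0]
  spin: [0,0,0,0,0]
  gripper: [255,255,255,255,255]

```text
t: 23.7
eef_pos: [0.5483, 0.3389, 0.0483]
ee_rot: [2.256, 2.185, 0.001]
ft_force: [-4.3, -3.4, 11.0]
finger_gap: 0.0008
```

```bash
python3 -c "
from h import *
goto(.518,-.138,.2,88.17)"
```

```text
t 23.7 pos [0.5483 0.3389 0.0483] ang 88.16 tilt [ 0.001 -0.    -1.   ] F [-4.3 -3.4 11. ] gap 0.0008
delta cm [-47.76  -1.47 -15.17] len 50.14 spin -0.01
delta in final axes [-47.76  -1.5  -15.17]
```

Request:
move_arm:
  delta_pos:
    - [0,0,-3]
    - [0,0,-4]
    - [0,0,-4]
    - [0,0,-4.5]
    - [-4.5,-0.14,0]
    - [-4.5,-0.14,0]
    - [-4.5,-0.14,0]
    - [-4.5,-0.14,0]
    - [-4.5,-0.14,0]
    - [-4.5,-0.14,0]
    - [-4.5,-0.14,0]
    - [-4.5,-0.14,0]
  spin: [0,0,0,0,0,0,0,0,0,0,0,0]
  gripper: [255,255,255,255,255,255,255,255,255,255,255,255]

```text
t: 24.9
eef_pos: [0.5249, -0.022, 0.2002]
ee_rot: [2.256, 2.185, 0.001]
ft_force: [0.8, -0.7, -0.7]
finger_gap: 0.0005
```

Request:
move_arm:
  delta_pos:
    - [-4.5,-0.14,0]
    - [-4.5,-0.14,0]
    - [-2.76,-0.1,0]
    - [0,0,1.5]
    - [0,0,1.5]
    - [0,0,0]
    - [0,0,0]
    - [0,0,0]
  spin: [0,0,0,-1,0,0,0,0]
  gripper: [60,60,60,60,60,60,60,60]

```text
t: 25.7
eef_pos: [0.5181, -0.1366, 0.1703]
ee_rot: [2.235, 2.207, 0.001]
ft_force: [0.1, 0.4, -0.4]
finger_gap: 0.0609
```

```bash
python3 - <<'E'
from hand import *
s=avg(4); im=cams.get_image('wrist')
T=np.eye(4);T[:3,:3]=cv2.Rodrigues(s['ee_rot'])[0];T[:3,3]=s['eef_pos']; W=np.linalg.inv(T@cam_corr(im)); cp=(W[:3,:3],W[:3,3])
img=cv2.resize(im['frame'],None,fx=1.5,fy=1.5)
for n,p in (('tester',(.503,-.138,-.01)),('stamp',(.453,-.081,-.07))):
    o=finder.outline_of('wrist',n)
    r,e_=fit(n,o[0]['pixels'],im,cp,(p[0],p[1],[p[2]-.1,p[2],p[2]+.1])); print(n,o[0]['confidence'],np.round(r,4),round(e_,3)); draw(n,r,im,cp,img)
cv2.imwrite('pics/w10.png',img); goto(.52,-.138,.012,89.3,s)
E
```

```text
avg [ 0.5182 -0.1369  0.1706] std [0.06 0.24 0.18] mm
tester 0.96 [ 0.4989 -0.1373 -0.0372] 0.038
stamp 0.76 [ 0.4485 -0.0814 -0.1188] 0.41
t 25.85 pos [ 0.5182 -0.1369  0.1706] ang 89.25 tilt [ 0.001 -0.    -1.   ] F [0.2 0.  0.4] gap 0.0707
delta cm [-0.1   0.16 15.86] len 15.86 spin -0.05
delta in final axes [-0.11  0.18 15.86]
```

View pics/w10.png

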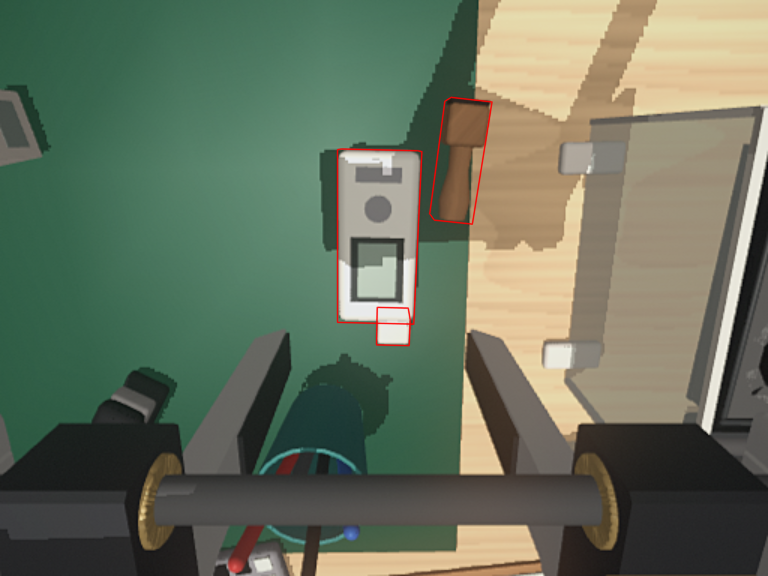

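```bash
python3 -c "
from h import *
goto(.514,-.1378,.0115,87.9,avg(2))"
```

```text
avg [ 0.5179 -0.1377  0.1703] std [0.03 0.03 0.05] mm
t 26.1 pos [ 0.5179 -0.1377  0.1703] ang 89.17 tilt [ 0. -0. -1.] F [ 0.2  0.4 -0.4] gap 0.0715
delta cm [-1.000e-02 -4.000e-01  1.588e+01] len 15.88 spin 1.27
delta in final axes [-0.02 -0.39 15.88]
```

Request:
move_arm:
  delta_pos:
    - [0,-0.4,0]
    - [0,0,3]
    - [0,0,3]
    - [0,0,3]
    - [0,0,2.5]
    - [0,0,2]
    - [0,0,1]
    - [0,0,0.7]
    - [0,0,0.6]
    - [0,0,0]
    - [0,0,0]
  spin: [1.27,0,0,0,0,0,0,0,0,0,0]
  gripper: [60,60,60,60,60,60,60,60,60,60,60]

```text
t: 27.25
eef_pos: [0.5144, -0.1379, 0.0128]
ee_rot: [2.261, 2.179, 0.001]
ft_force: [0.1, -0.3, 0.6]
finger_gap: 0.0715
```

```bash
python3 look.py w11.png
```

```text
t 27.25 pos [ 0.5144 -0.1379  0.0128] ang 87.89 tilt [ 0.001 -0.001 -1.   ] F [ 0.1 -0.3  0.6] gap 0.0715
delta cm [0. 0. 0.] len 0.0 spin 87.89
delta in final axes [0. 0. 0.]
```

View pics/w11.png

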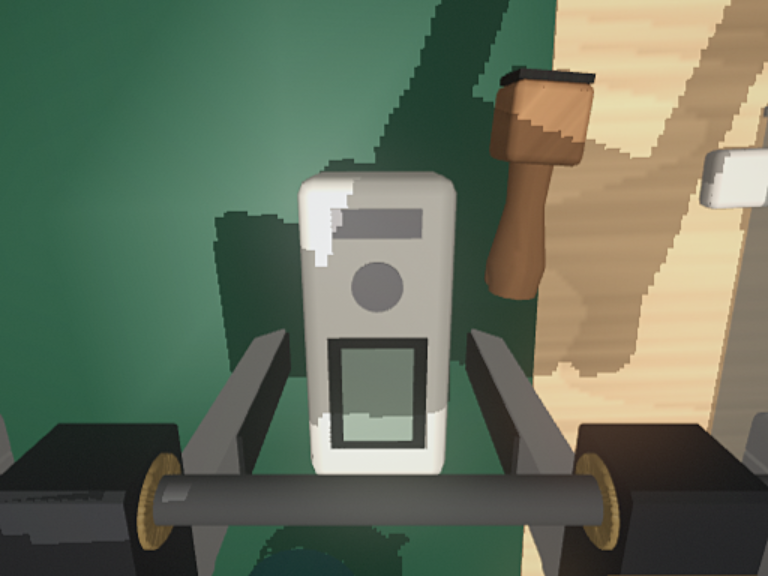

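Request:
move_arm:
  delta_pos:
    - [0,0,0.1]
    - [0,0,0]
    - [0,0,0]
    - [0,0,0]
    - [0,0,0]
    - [0,0,-0.5]
    - [0,0,-1.5]
    - [0,0,-3]
    - [0,0,-3]
    - [0,0,0]
  spin: [0,0,0,0,0,0,0,0,0,0]
  gripper: [255,255,255,255,255,255,255,255,255,255]
  newtons: 35

```text
t: 28.3
eef_pos: [0.5167, -0.1387, 0.0956]
ee_rot: [2.256, 2.174, 0.006]
ft_force: [0.3, 0.1, -1.8]
finger_gap: 0.0536
```

```bash
python3 - <<'E'
from h import *
im=snap('wrist','w12.png'); goto(.55,.2588,.215,88.17,avg(2))
E
```

```text
avg [ 0.5144 -0.1379  0.0917] std [0.74 0.28 1.11] mm
t 28.4 pos [ 0.5144 -0.1379  0.0917] ang 87.89 tilt [ 0.002 -0.001 -1.   ] F [-0.  -0.3 -2.3] gap 0.0535
delta cm [ 39.76   2.13 -12.35] len 41.69 spin -0.28
delta in final axes [ 39.76   2.29 -12.33]
```

View pics/w12.png

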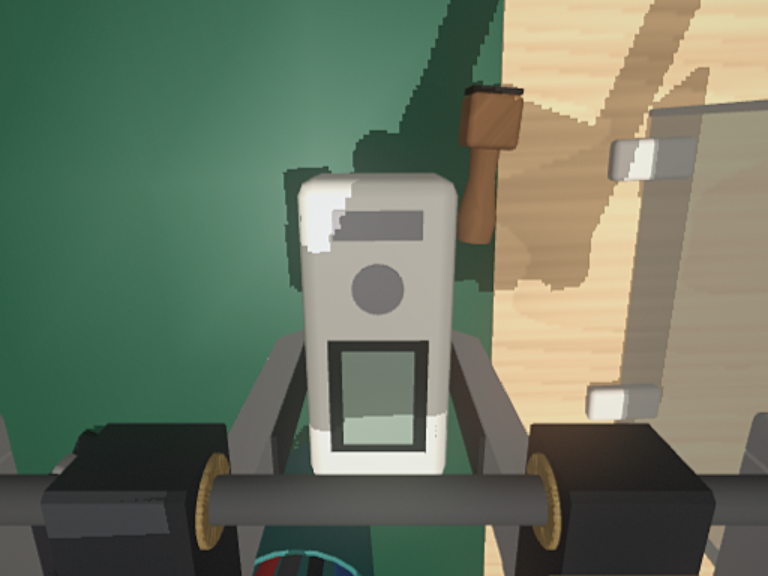

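Request:
move_arm:
  delta_pos:
    - [0,0,-4]
    - [0,0,-4.2]
    - [0,0,-4.2]
    - [4.4,0.26,0]
    - [4.4,0.26,0]
    - [4.4,0.26,0]
    - [4.4,0.26,0]
    - [4.4,0.26,0]
    - [4.4,0.26,0]
    - [4.4,0.26,0]
    - [4.4,0.26,0]
    - [4.4,0.26,0]
  spin: [-0.28,0,0,0,0,0,0,0,0,0,0,0]
  gripper: [255,255,255,255,255,255,255,255,255,255,255,255]

```text
t: 29.65
eef_pos: [0.5487, 0.2588, 0.2115]
ee_rot: [-2.255, -2.184, 0.008]
ft_force: [-0.0, -0.1, -3.2]
finger_gap: 0.0538
```

Request:
move_arm:
  delta_pos:
    - [0,0,3.5]
    - [0,0,4]
    - [0,0,3.5]
    - [0,0,2]
    - [0,0,1]
    - [0,0,0]
    - [0,0,0]
    - [0,0,0]
  spin: [0,0,0,0,0,0,0,0]
  gripper: [255,255,255,255,255,255,255,255]

```text
t: 30.45
eef_pos: [0.5509, 0.2577, 0.0768]
ee_rot: [2.256, 2.185, 0.005]
ft_force: [0.0, -0.5, -2.5]
finger_gap: 0.0533
```

```bash
python3 look.py w13.png; python3 -c "
from h import *
goto(.5514,.2588,.052,88.17,avg(4))
d=np.load('last.npz')
cv2.imwrite('pics/c13.png',cv2.resize(d['frame'][30:260,100:390],None,fx=2.6,fy=2.6,interpolation=cv2.INTER_CUBIC))"
```

```text
t 30.45 pos [0.5509 0.2577 0.0768] ang 88.17 tilt [ 0.003  0.001 -1.   ] F [ 0.  -0.5 -2.5] gap 0.0533
delta cm [0. 0. 0.] len 0.0 spin 88.17
delta in final axes [0. 0. 0.]
avg [0.5507 0.2577 0.0766] std [0.19 0.06 0.24] mm
t 30.65 pos [0.5507 0.2577 0.0766] ang 88.17 tilt [ 0.003  0.001 -1.   ] F [-0.3 -0.4 -2.9] gap 0.0535
delta cm [0.11 0.06 2.46] len 2.47 spin -0.0
delta in final axes [0.12 0.06 2.46]
```

View pics/c13.png

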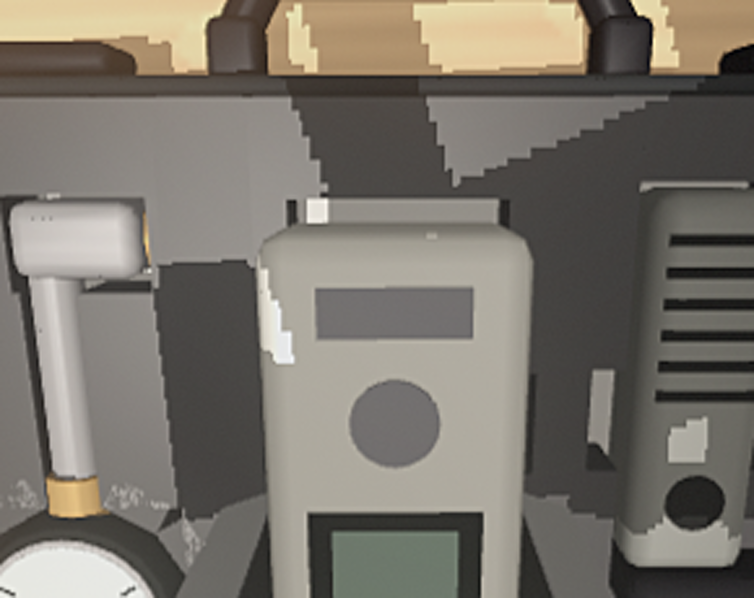

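```bash
cat > q3.py <<'E'
from hand import *
import sys
# q3 ox oy zpocket nearrow pL pR | tnear tL tR
ox,oy,zp,pn,pL,pR,tn,tL,tR,sc=map(float,sys.argv[1:])
im=cams.get_image('wrist'); C=cam_corr(im)
def ray(u,v,z):
    r=C[:3,:3]@np.linalg.inv(im['camera_matrix'])@np.array([u,v,1.]); return (C[:3,3]+r*(z-C[2,3])/r[2])*1000
U=lambda x,y:((x+.5)/sc-.5+ox,(y+.5)/sc-.5+oy)
a=ray(*U(pL,pn),zp/1000); b=ray(*U(pR,pn),zp/1000); print('pocket',a,b,'w',b[0]-a[0],'centre x',(a[0]+b[0])/2,'origin y',a[1]+60.5,b[1]+60.5)
for z in (-22,-18,-10):
    t=ray(*U((tL+tR)/2,tn),z/1000); l=ray(*U(tL,tn+40),z/1000); r=ray(*U(tR,tn+40),z/1000); print('tester z',z,'near y',t[1],'origin y',t[1]+59,'x',(l[0]+r[0])/2,'w',r[0]-l[0])
E
python3 q3.py 100 30 38.6 199 288 509 223 261 531 2.6
```

```text
pocket [-27.43395852 -75.77578062  38.6       ] [ 29.31990886 -75.73690261  38.6       ] w 56.75386738214442 centre x 0.9429751677965523 origin y -15.275780618264378 -15.236902608182248
tester z -22 near y -73.38502569186046 origin y -14.385025691860463 x 0.3516616130297656 w 51.28338469509402
tester z -18 near y -73.14361500857588 origin y -14.143615008575878 x 0.3475536344564727 w 52.57086880658406
tester z -10 near y -72.6607936420067 origin y -13.660793642006695 x 0.3393376773098975 w 55.14583702956415
```

Request:
move_arm:
  delta_pos:
    - [0.07,-0.11,0]
    - [0,0,1]
    - [0,0,1]
    - [0,0,0.1]
    - [0,0,0]
    - [0,0,0]
    - [0,0,0]
  spin: [0,0,0,0,0,0,0]
  gripper: [255,255,255,255,255,255,255]

```text
t: 31.45
eef_pos: [0.549, 0.2582, 0.0544]
ee_rot: [2.256, 2.185, 0.001]
ft_force: [0.2, 0.6, -1.1]
finger_gap: 0.0536
```

```bash
python3 look.py w14.png; python3 -c "
from h import *
avg(3)
d=np.load('last.npz')
cv2.imwrite('pics/c14.png',cv2.resize(d['frame'][30:260,100:390],None,fx=2.6,fy=2.6,interpolation=cv2.INTER_CUBIC))"
```

```text
t 31.45 pos [0.549  0.2582 0.0544] ang 88.17 tilt [ 0.001  0.    -1.   ] F [ 0.2  0.6 -1.1] gap 0.0536
delta cm [0. 0. 0.] len 0.0 spin 88.17
delta in final axes [0. 0. 0.]
avg [0.549  0.2582 0.0544] std [0.03 0.01 0.02] mm
```

View pics/c14.png

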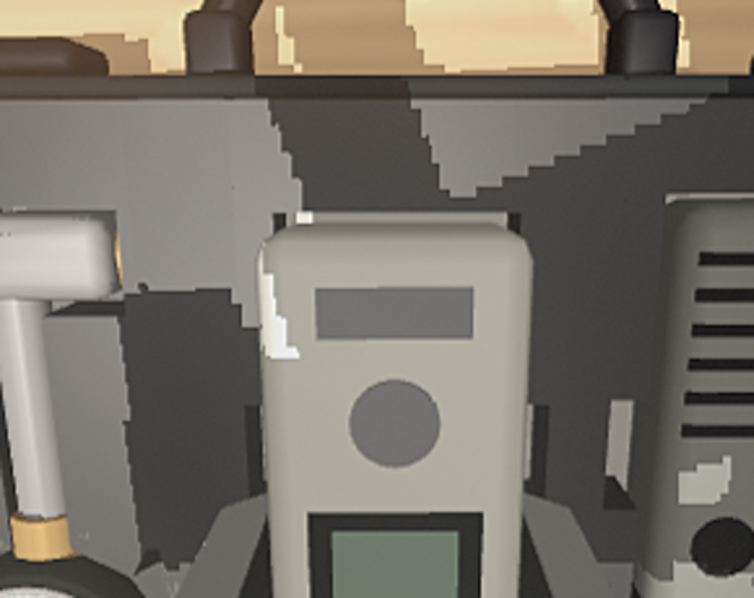

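```bash
python3 q3.py 100 30 16.4 213 274 519 223 261 531 2.6
```

```text
pocket [-27.97523623 -73.35498759  16.4       ] [ 28.84627737 -73.31777953  16.4       ] w 56.821513603287904 centre x 0.43552056817693696 origin y -12.854987590433524 -12.81777953240217
tester z -22 near y -73.3852644528367 origin y -14.385264452836694 x 0.3515994444642878 w 51.28346233222129
tester z -18 near y -73.14385417267717 origin y -14.143854172677166 x 0.34749249101309765 w 52.57094642921194
tester z -10 near y -72.66103361235814 origin y -13.661033612358139 x 0.33927858411071377 w 55.14591462319322
```

Request:
move_arm:
  delta_pos:
    - [0.01,0.09,0]
    - [0,0,0.2]
    - [0,0,0.2]
    - [0,0,0.1]
    - [0,0,0.1]
    - [0,0,0.1]
    - [0,0,0.1]
    - [0,0,0]
  spin: [0,0,0,0,0,0,0,0]
  gripper: [255,255,255,255,255,255,255,255]

```text
t: 32.5
eef_pos: [0.5495, 0.2581, 0.0458]
ee_rot: [-2.257, -2.186, 0.001]
ft_force: [-0.3, 0.3, -2.4]
finger_gap: 0.0542
```

Request:
move_arm:
  delta_pos:
    - [0,0,0.1]
    - [0,0,0.1]
    - [0,0,0.1]
    - [0,0,0.1]
    - [0,0,0.1]
    - [0,0,0]
  spin: [0,0,0,0,0,0]
  gripper: [255,255,255,255,255,255]

```text
t: 33.1
eef_pos: [0.5496, 0.2582, 0.0413]
ee_rot: [2.256, 2.186, -0.0]
ft_force: [-0.4, -0.1, 0.1]
finger_gap: 0.0536
```

Request:
move_arm:
  delta_pos:
    - [0,0,0]
    - [0,0,0]
    - [0,0,0]
    - [0,0,0]
    - [0,0,-2]
    - [0,0,-3]
    - [0,0,-3]
    - [0,0,-1]
    - [0,0,0]
    - [0,0,0]
  spin: [0,0,0,0,0,0,0,0,0,0]
  gripper: [65,65,65,65,65,65,65,65,65,65]

```text
t: 34.1
eef_pos: [0.549, 0.2579, 0.1295]
ee_rot: [-2.256, -2.185, 0.003]
ft_force: [0.1, 0.4, -0.6]
finger_gap: 0.0698
```

```bash
python3 look.py w15.png tester .03 .536 .2588 -.032; python3 -c "
from h import *
avg(2)"
```

```text
tester 0.92 fit [ 0.5387  0.2583 -0.031 ] err 0.059
t 34.1 pos [0.549  0.2579 0.1295] ang 88.17 tilt [-0.002 -0.001 -1.   ] F [ 0.1  0.4 -0.6] gap 0.0698
delta cm [0. 0. 0.] len 0.0 spin 88.17
delta in final axes [0. 0. 0.]
avg [0.5485 0.2577 0.1285] std [0.03 0.01 0.03] mm
```

View pics/w15.png

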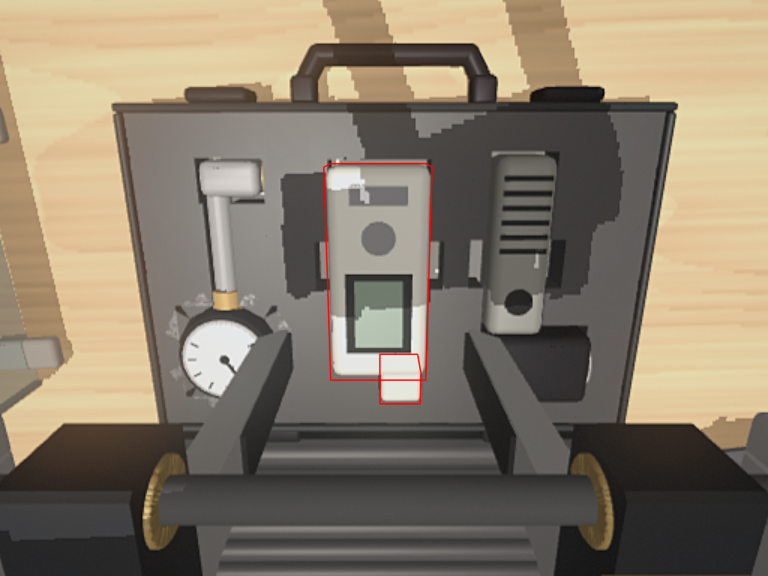

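Request:
move_arm:
  delta_pos:
    - [0,-1.2,0]
    - [0,0,1]
    - [0,0,2]
    - [0,0,2]
    - [0,0,1]
    - [0,0,0.3]
    - [0,0,0.2]
    - [0,0,0.2]
    - [0,0,0.2]
    - [0,0,0]
  spin: [0,0,0,0,0,0,0,0,0,0]
  gripper: [255,255,255,255,255,255,255,255,255,255]

```text
t: 35.3
eef_pos: [0.5387, 0.2589, 0.0638]
ee_rot: [2.256, 2.185, 0.005]
ft_force: [0.7, -0.5, 4.1]
finger_gap: 0.0003
```

Request:
move_arm:
  delta_pos:
    - [0,0,0.2]
    - [0,0,0.2]
    - [0,0,0.2]
    - [0,0,0.2]
    - [0,0,0]
  spin: [0,0,0,0,0]
  gripper: [255,255,255,255,255]

```text
t: 35.8
eef_pos: [0.5388, 0.2589, 0.056]
ee_rot: [2.255, 2.185, 0.005]
ft_force: [-1.4, -0.7, 6.0]
finger_gap: 0.0008
```

Request:
move_arm:
  delta_pos:
    - [0,0,0.2]
    - [0,0,0.2]
    - [0,0,0.2]
    - [0,0,0.2]
    - [0,0,0.15]
    - [0,0,0]
  spin: [0,0,0,0,0,0]
  gripper: [255,255,255,255,255,255]

```text
t: 36.4
eef_pos: [0.5388, 0.2589, 0.0482]
ee_rot: [2.255, 2.185, 0.005]
ft_force: [-4.4, -1.0, 11.7]
finger_gap: 0.0006
```

Request:
move_arm:
  delta_pos:
    - [0,0,-2]
    - [0,0,-3]
    - [0,0,-4]
    - [0,-2,-4]
    - [0,-2,-2]
    - [0,0,0]
    - [0,0,0]
    - [0,0,0]
  spin: [0,0,0,0,0,0,0,0]
  gripper: [255,255,255,255,255,255,255,255]

```text
t: 37.2
eef_pos: [0.4973, 0.2594, 0.192]
ee_rot: [-2.256, -2.185, 0.005]
ft_force: [-0.2, -0.6, -0.3]
finger_gap: 0.0004
```

```bash
python3 - <<'E'
from hand import *
s=avg(3); im=cams.get_image('wrist')
T=np.eye(4);T[:3,:3]=cv2.Rodrigues(s['ee_rot'])[0];T[:3,3]=s['eef_pos']; W=np.linalg.inv(T@cam_corr(im)); cp=(W[:3,:3],W[:3,3])
img=cv2.resize(im['frame'],None,fx=1.5,fy=1.5)
O={'tester':(-10,-8),'gauge':(2,-100),'lamp':(-11,72)}
for n,p in (('tester',(.5364,.2588,-.03)),('gauge',(.545,.1665,-.03)),('lamp',(.538,.3385,-.03))):
    o=finder.outline_of('wrist',n)
    if not o: print(n,'none'); continue
    r,e_=fit(n,o[0]['pixels'],im,cp,(p[0],p[1],[p[2]-.1,p[2],p[2]+.1]),.014); print(n,round(o[0]['confidence'],2),np.round(r,4),round(e_,3)); draw(n,r,im,cp,img,.014)
    c,sn=np.cos(-.032),np.sin(-.032);a,b=np.array(O[n])/1000; print('  implied case',np.round([r[0]-(a*c-b*sn),r[1]-(a*sn+b*c)],4))
cv2.imwrite('pics/w16.png',img); snap('side','s16.png'); snap('top','t16.png')
im=cams.get_image('top'); cp=campose(im)
for n,z,p in (('tester',.014,(.537,.259)),('gauge',.014,(.546,.167)),('lamp',.014,(.538,.339)),('stamp',0,(.4528,-.081)),('carton',0,(.429,-.4071)),('tub',0,(.7174,.0236)),('screen',0,(.5254,.0126)),('stapler',0,(.673,-.352))):
    o=finder.outline_of('top',n)
    if not o: print(n,'none'); continue
    f=finder.find_in('top',n); print(n,np.round(f[0]['position'],3) if f else None)
E
```

```text
avg [0.4973 0.2593 0.1919] std [0.02 0.03 0.11] mm
tester 0.96 [ 0.5375  0.2579 -0.0195] 0.681
  implied case [0.5478 0.2655]
gauge 0.91 [ 0.5441  0.1657 -0.0337] 0.207
  implied case [0.5453 0.2657]
lamp 0.75 [ 0.5389  0.3379 -0.0015] 0.163
  implied case [0.5476 0.2655]
tester [0.55  0.253 0.048]
gauge [0.575 0.167 0.048]
lamp [0.59  0.342 0.053]
stamp None
carton [ 0.432 -0.403  0.041]
tub [0.712 0.024 0.066]
screen [0.53  0.01  0.093]
stapler [ 0.67  -0.351  0.053]
```

View pics/w16.png

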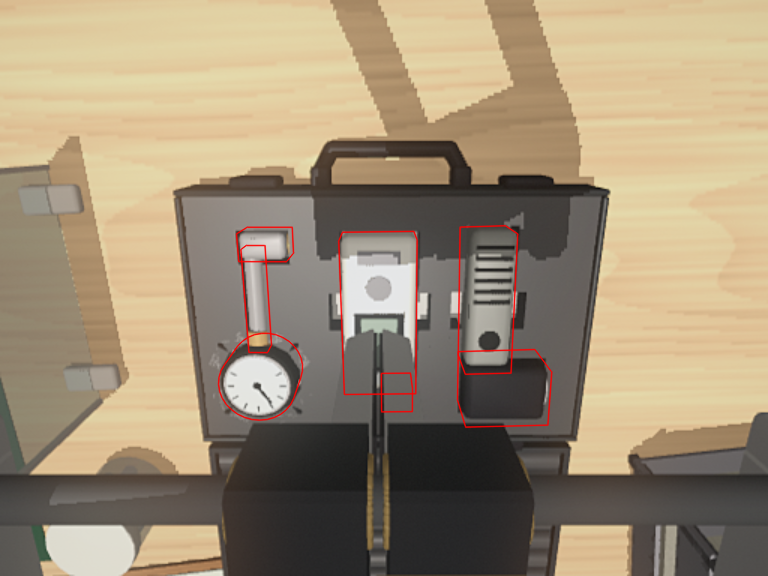

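View pics/s16.png

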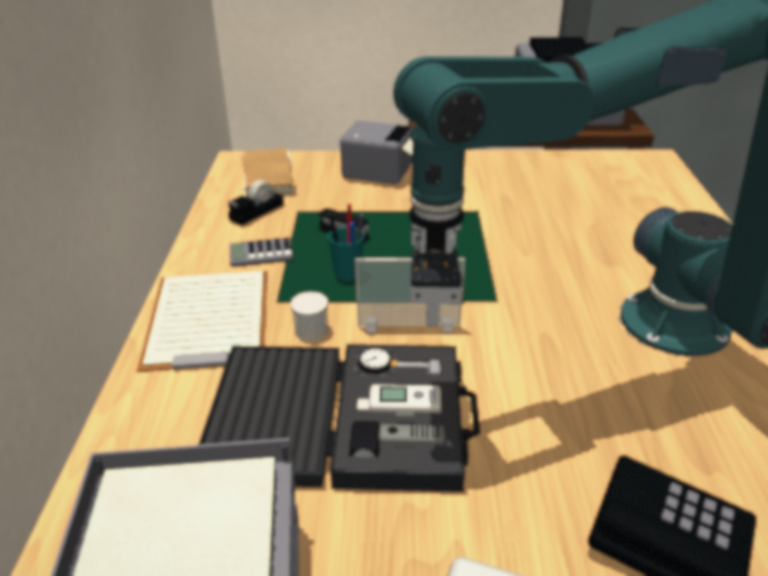

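View pics/t16.png

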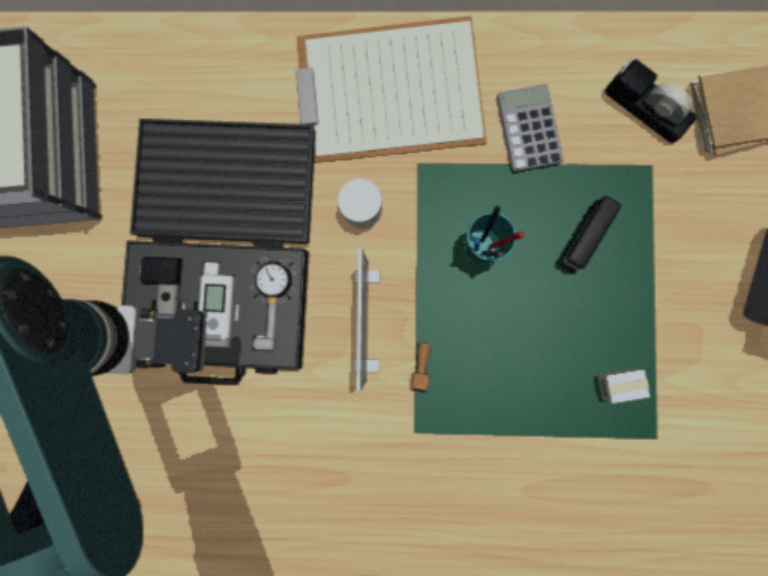

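```bash
python3 -c "
from bench import env
print(env.close_job())"
```

```text
the job is handed in; nothing more can be done
None
```

The tester and the gauge are now in their own pockets, and all three items, including the lamp, are pressed down to the pocket floors. I handed the job in at about 38 s of the 67 s allowed, with the gripper clear at 0.19 m; the hand-in gives no verdict.

**Pressing:** The tester, lamp and gauge dial each stopped at a fingertip height of about 48.2–48.3 mm, where 48 mm is home. They held there with 10–12 N of push. The gauge stem stopped at 38.3 mm, where 38 mm is flush, so the gauge lies level.

**Bystanders:** In the top view the screen, pen pot, stapler, stamp, carton and tub look the same before and after. The finder network put the screen, stapler, carton and tub within about 5 mm of where they started. It did not report the stamp in the last check, and it never found the pen pot, so those two rest on the picture alone.

**Checks that disagreed:**
- **Wrist camera:** its calibration was off by about 2 mm and 0.7°. I corrected for it using the pocket edges and the fingertips, then aligned each item from close up.
- **Final outline fits:** these were rough. The tester fit was poor because the fingers hid part of it. The case position implied by each of the three items differed by about 2.5 mm in x. The fitted turns were −0.002 to −0.034 rad, against a case yaw of −0.032 rad.

I did not probe the ends of the items for tilt. I relied on each one being pressed down onto a flat floor.

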